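# Finish the pyramid of spice tins in the pantry tray

## Robot

A 6-joint arm with a two-finger parallel gripper is mounted at the origin on a cart in front of the work surface, level with it; the furniture and walls round the work are solid. World frame = base frame: x ahead of the robot, y to its left, z up, the work surface at z = 0. Lengths are in m, angles in rad, forces in N, time in s.
With the tool pointing down it reaches from about 0.325 to 0.875 m from the base axis. Payload 4.4 kg.
Tool frame: the origin (TCP) lies on the centre line of the jaws, within the pads' length; the fingertips stand 11 mm ahead of it and the grasp point (between the pads) lies 8 mm behind it; z points along the fingers, y is the line along which they close (so a half turn about z gives the same grasp; the last joint's range is limited). The gripper opens to 85 mm and grips with 20 to 120 N. Pads are 22 mm wide; open, the fingers measure 114 mm over their backs; the gripper's body (76 mm by 85 mm) begins 54 mm behind the grasp point. The pads swing forward as they close: fully open they stand 13 mm farther back than shut.
Start: joints at [1.159, 0.207, 1.542, -0, 1.393, -0.15], TCP at [0.149, 0.555, 0.242] pointing down, gripper open.
Joint ranges: [-2.73, 2.73], [-0.86, 2.22], [0.23, 2.46], [-1.11, 4.25], [0.08, 2.63], [-2.82, 2.82]. Speed limits (rad/s): [2.79, 2.79, 3.14, 3.14, 3.14, 3.14].

## Interface

Orientations are given as a rotation vector (axis times angle).
In Python, from cell import * gives the robot as it stands.
- The arm moves only by the tool apply_moves, never from a script. Its argument "moves" is a list of rows, each a list of 7 numbers: the shift along the tool's x, y, z in parts of the range, where 1.0 means 0.8 m, then the turn, a rotation vector about the tool's x, y, z in a scale on which 1.0 is pi/2 rad, then the closure, from -1 (fully open) to 1 (shut). In form: [[dx, dy, dz, rx, ry, rz, gripper], ...]. A call has exactly 8 rows; each row is the pose to reach, as a shift and turn from the pose commanded when the call began, along the tool's axes at that moment; what a row does not reach only later rows make up. A row lasts 1/10 s, in which the tool goes at most 50 mm and 8.59 degrees, less where a joint would pass 70% of its speed; a pose out of reach is approached as far as the arm can. Shift and turn numbers lie between -1 and 1, and a call with a number outside is refused. A call with a gripper value outside its range is refused whole. The fingers move at their own pace and stop on an object; "grip_force" is the grip in N (left out, the last holds). Time passes only in rows, so rows that repeat a pose let the fingers close, or fill a call up. It gives the time, the measured TCP pose, the force, the opening and the grip force at its end, in the units of the state.
- state(): the state, without advancing time (a new reading comes with each control period).
- camera(name): name is "scene" or "top" or "wrist"; returns a dict with "img" (480x640x3 uint8, red, green, blue), "depth" (480x640 float32, m along the optical axis (not along the pixel's ray), 0 where there is no reading), "fx", "fy", "cx", "cy" (pixels), "world_to_cam" (4x4, takes a point from world to camera coordinates); the wrist camera has in their place "hand_eye" (4x4, takes a point from camera to tool coordinates, whose origin is the TCP and whose axes are the flange's). Camera axes: x right, y up, looking along -z (the intrinsics and any distortion apply to the point x, -y, -z); pixel columns grow to the right and rows downward; lengths in m; the calibration is good to about 2 mm. A picture is of the moment at which its call begins: read the wrist's pose just before it.
- close_job(): hands the job in; it is judged then, once.
Trained networks look in a picture, given as the dict that the camera call returned (one of the last four; its "shot" number tells which), for a name from the list of things; names that differ only in an ending like _2 or _b are one class to them, and where a whole thing is asked for, a point or a joint stands for the part that bears it (a point fixed in the world has none). Each returns a list of dicts, best first, with "confidence" (0 to 1); they miss things now and then, are a little off and sometimes report something else, mostly with a low value. They report only what shows in the picture. A call takes as long as a camera call. They do not tell look-alikes from the thing itself.
- recognise(picture, target): "xyz" ([x, y, z] in m, in the coordinates of the camera as it stood for that picture, good to about 4 mm: the middle of the surface that is visible of it).
The state is a dict: "t": time; "joint_positions": joint angles; "joint_velocities": joint speeds; "tau": joint torques, N m; "eef_pos": TCP position; "orientation": TCP orientation; "wrist_force": force on the tool from outside, world axes, zero at the start; "torque": the same for the moment, N m; "finger_gap": finger opening in m; "finger_force": force on a finger pad.
Only numpy, scipy, OpenCV 4.12 (cv2) and the standard library are available. Lean on these libraries where they do the work, as an engineer would, in place of code of your own. Each camera call takes 0.05 s, during which the arm holds its last target. There are 200 camera calls.

## Task

Put the two spice tins that stand on the worktop away in the bamboo tray, lying on their sides with their lids to the front like the rest: lay the first into the free saddle of the second row, then crown the pyramid with the other. Set each down gently so that it rests level in the gap between the two tins below, and do not disturb the tins already stacked or the things standing round about.

Things in the scene. Friction and masses are not known exactly. Their poses are not given: they have to be found in the camera images.
- rack: light bamboo tray, 58 mm deep (x), 192 mm long (y), fixed; origin at the centre of its underside, z up, -x its front. Floor 8 mm up; end cheeks 45 mm high, 172 mm apart; lips 16 mm high front and back, 44 mm apart. Holds four tins on their sides, axes along x, lids to the front: three on the floor (centres y = 57, 0, -57, z = 36 mm) and one saddled on them (y = 29, z = 85 mm).
- rack_saddle (a point): where the middle of a tin comes to rest in the free, right-hand saddle of the second row, touching its neighbour: y = -29, z = 85 mm in the tray's frame; the tins have 1 to 2 mm play and settle
- rack_crown (a point): where the middle of the top tin comes to rest, saddled on the two of the second row: y = 0, z = 133 mm in the tray's frame, within 2 mm
- tin_a: loose round slip-lid spice tin, 57 mm diameter, 39 mm tall, about 0.11 kg: plain grey lid above, dark teal band on the body below; straight sided, firm; laid on its side on the level worktop it stays there without rolling, standing lid up at the start; the worktop midway before the tray is clear; origin at the centre of its flat bottom, z axis from bottom to lid
- tin_a_mid (a point): the middle of tin_a: on its axis, 19.5 mm from its bottom
- tin_a_lid (a point): the centre of the outside of tin_a's lid, 39 mm from its bottom
- tin_b: loose round slip-lid spice tin, 57 mm diameter, 39 mm tall, about 0.11 kg: plain grey lid above, dark teal band on the body below; straight sided, firm; laid on its side on the level worktop it stays there without rolling, standing lid up at the start; the worktop midway before the tray is clear; origin at the centre of its flat bottom, z axis from bottom to lid
- tin_b_mid (a point): the middle of tin_b: on its axis, 19.5 mm from its bottom
- tin_b_lid (a point): the centre of the outside of tin_b's lid, 39 mm from its bottom
- tin_1_mid (a point): middle of the same kind of tin already lying in the tray: bottom row, left (+y) end; loose
- tin_2_mid (a point): middle of the same kind of tin already lying in the tray: bottom row, middle; loose
- tin_3_mid (a point): middle of the same kind of tin already lying in the tray: bottom row, right (-y) end; loose
- tin_4_mid (a point): middle of the same kind of tin already lying in the tray: second row, left saddle; loose
- salt_jar: short glass jar with white lid and yellow label, 65 mm diameter, 59 mm tall, standing loose near the work; origin at the centre of its underside
- lime: green lime, 51 x 42 x 42 mm, lying loose near the work; origin at the centre of its underside
- bitters_bottle: small brown dropper bottle, 48 mm diameter, 121 mm tall, loose, behind the tray to the right; origin at the centre of its underside
- measure: brass-coloured hourglass bar measure, 45 mm diameter, 91 mm tall, loose, behind the tray to the left; origin at the centre of its underside
- tin_1: the tin of tin_1_mid; origin at the centre of its flat bottom, z axis from bottom to lid
- tin_2: the tin of tin_2_mid; origin at the centre of its flat bottom, z axis from bottom to lid
- tin_3: the tin of tin_3_mid; origin at the centre of its flat bottom, z axis from bottom to lid
- tin_4: the tin of tin_4_mid; origin at the centre of its flat bottom, z axis from bottom to lid
There are look-alikes about, which are no part of the job. Leave any pink or purple look-alike of the tin_a alone.

How it is judged:
On the way:
1. one of the two tins lies seated in the free saddle of the second row, lid to the front, let go ((((x of tin_a_mid in the frame of rack between -0.012 and 0.012 m and y of tin_a_mid in the frame of rack between -0.0377 and -0.0197 m and z of tin_a_mid in the frame of rack between 0.0787 and 0.0907 m and x of tin_a_lid in the frame of rack below -0.006 m and angle between the z axis of tin_a and the x axis of rack, either way round below 0.2 rad and linear speed of tin_a below 0.01 m/s and angular speed of tin_a below 0.2 rad/s) and contact force between the fingers and tin_a below 0.05 N) or ((x of tin_b_mid in the frame of rack between -0.012 and 0.012 m and y of tin_b_mid in the frame of rack between -0.0377 and -0.0197 m and z of tin_b_mid in the frame of rack between 0.0787 and 0.0907 m and x of tin_b_lid in the frame of rack below -0.006 m and angle between the z axis of tin_b and the x axis of rack, either way round below 0.2 rad and linear speed of tin_b below 0.01 m/s and angular speed of tin_b below 0.2 rad/s) and contact force between the fingers and tin_b below 0.05 N))), for 0.2 s.
At the end, for the whole second after the job is handed in: One tin rests in the right-hand saddle of the second row, the other on top: centres within 9 mm along the row, 6 mm in height, 12 mm front to back; axes within 0.2 rad of the tray's front-back line, lids to the front, let go, at rest; the four other tins within 10 mm of where they were ((((x of tin_a_mid in the frame of rack between -0.012 and 0.012 m and y of tin_a_mid in the frame of rack between -0.0377 and -0.0197 m and z of tin_a_mid in the frame of rack between 0.0787 and 0.0907 m and x of tin_a_lid in the frame of rack below -0.006 m and angle between the z axis of tin_a and the x axis of rack, either way round below 0.2 rad and linear speed of tin_a below 0.01 m/s and angular speed of tin_a below 0.2 rad/s) and (x of tin_b_mid in the frame of rack between -0.012 and 0.012 m and y of tin_b_mid in the frame of rack between -0.009 and 0.009 m and z of tin_b_mid in the frame of rack between 0.1273 and 0.1393 m and x of tin_b_lid in the frame of rack below -0.006 m and angle between the z axis of tin_b and the x axis of rack, either way round below 0.2 rad and linear speed of tin_b below 0.01 m/s and angular speed of tin_b below 0.2 rad/s) and contact force between the fingers and tin_a below 0.05 N and contact force between the fingers and tin_b below 0.05 N) or ((x of tin_b_mid in the frame of rack between -0.012 and 0.012 m and y of tin_b_mid in the frame of rack between -0.0377 and -0.0197 m and z of tin_b_mid in the frame of rack between 0.0787 and 0.0907 m and x of tin_b_lid in the frame of rack below -0.006 m and angle between the z axis of tin_b and the x axis of rack, either way round below 0.2 rad and linear speed of tin_b below 0.01 m/s and angular speed of tin_b below 0.2 rad/s) and (x of tin_a_mid in the frame of rack between -0.012 and 0.012 m and y of tin_a_mid in the frame of rack between -0.009 and 0.009 m and z of tin_a_mid in the frame of rack between 0.1273 and 0.1393 m and x of tin_a_lid in the frame of rack below -0.006 m and angle between the z axis of tin_a and the x axis of rack, either way round below 0.2 rad and linear speed of tin_a below 0.01 m/s and angular speed of tin_a below 0.2 rad/s) and contact force between the fingers and tin_b below 0.05 N and contact force between the fingers and tin_a below 0.05 N)) and distance of each of tin_1_mid, tin_2_mid, tin_3_mid, tin_4_mid from where it was at the start of the episode below 0.01 m); the robot touches nothing.
It fails at once if a thing standing near the tray (salt jar, lime, dropper bottle, bar measure) is shifted more than 15 mm (distance of any of salt_jar, lime, bitters_bottle, measure from where it was at the start of the episode above 0.015 m).
It fails at once if a tin already in the tray is shifted more than 10 mm (distance of any of tin_1_mid, tin_2_mid, tin_3_mid, tin_4_mid from where it was at the start of the episode above 0.01 m).
It fails at once if a tin is dropped or forced onto the pile or the tray (more than 60 N) (contact force between any of tin_a, tin_b and tin_1 above 60 N or contact force between any of tin_a, tin_b and tin_2 above 60 N or contact force between any of tin_a, tin_b and tin_3 above 60 N or contact force between any of tin_a, tin_b and tin_4 above 60 N or contact force between any of tin_a, tin_b and rack above 60 N or contact force between tin_a and tin_b above 60 N).
It also fails if it takes over 72 s, if anything falls off the work surface, if the arm or the gripper's body presses on something with over 40 N, if the wrist force passes 120 N, or if a joint passes its speed limit or range.

## Working session

There is one attempt and no reset: what is moved stays moved. The work goes in short steps, Python scripts to look and compute and a tool call to move; the robot and the scene stay as the last step left them, time stands still between calls to the robot, and variables do not carry over. Pictures are saved under pics/ and viewed, at most 11 in all, crops included, and the job is handed in when it is done.

Besides the shell and the picture viewer there is one more tool, called after ">>>" as a command line: name --pt "numbers of a row" for each row, then --argument value for the rest. apply_moves: Moves the arm, as the interface text tells. Its arguments: {"type":"object","properties":{"moves":{"type":"array"},"grip_force":{"type":"number"}},"required":["moves"]}

```bash
ls; mkdir -p pics; cat > h.py <<'E'
from cell import *
import numpy as np, cv2
from scipy.spatial.transform import Rotation as R
def pts(c):
    d=c["depth"]; v,u=np.mgrid[0:480,0:640]
    p=np.stack([(u-c["cx"])/c["fx"]*d,-(v-c["cy"])/c["fy"]*d,-d],-1)
    T=np.linalg.inv(c["world_to_cam"]) if "world_to_cam" in c else c["T"]
    return p@T[:3,:3].T+T[:3,3]
def toW(c,x):
    T=np.linalg.inv(c["world_to_cam"]) if "world_to_cam" in c else c["T"]
    return T[:3,:3]@np.array(x)+T[:3,3]
def wrist():
    s=state(); c=camera("wrist"); T=np.eye(4); T[:3,:3]=R.from_rotvec(s["orientation"]).as_matrix(); T[:3,3]=s["eef_pos"]
    c["T"]=T@c["hand_eye"]; return c
def save(c,n): cv2.imwrite("pics/"+n,c["img"][:,:,::-1])
E
python3 - <<'E'
from h import *
np.set_printoptions(precision=4,suppress=True)
s=state(); print(s)
for n in ("scene","top"):
    c=camera(n); save(c,n+"0.png")
    for t in ("tin_a","rack","salt_jar","lime","bitters_bottle","measure"):
        print(n,t,[(np.round(toW(c,r["xyz"]),4),round(r["confidence"],2)) for r in recognise(c,t)])
    print(np.linalg.inv(c["world_to_cam"]))
E
```

```text
pics
{'t': 0.0, 'joint_positions': array([ 1.1585,  0.2075,  1.543 , -0.    ,  1.3935, -0.1505]), 'joint_velocities': array([-0.001 ,  0.0014,  0.0012, -0.001 , -0.0003,  0.0004]), 'tau': array([ -0.0005, -38.3031, -29.1594,  -0.0003,   0.0108,   0.    ]), 'eef_pos': array([0.1485, 0.5547, 0.2411]), 'orientation': array([-0.4099, -3.1141,  0.0036]), 'wrist_force': array([-0.0256, -0.4081,  0.2029]), 'torque': array([ 0.0385, -0.0091, -0.0085]), 'finger_force': 0.0, 'finger_gap': 0.08536269601510134}
scene tin_a [(array([0.4028, 0.2927, 0.0371]), 0.94), (array([0.5653, 0.0179, 0.1003]), 0.93), (array([ 0.5642, -0.015 ,  0.0517]), 0.81), (array([ 0.5751, -0.0657,  0.0521]), 0.8), (array([0.3296, 0.3664, 0.0388]), 0.73), (array([0.4084, 0.1966, 0.0375]), 0.71), (array([0.5591, 0.0499, 0.0411]), 0.65), (array([0.5192, 0.1487, 0.0373]), 0.6), (array([ 0.5662, -0.0332,  0.0118]), 0.58), (array([0.7217, 0.2168, 0.0541]), 0.2)]
scene rack [(array([ 0.5669, -0.0346,  0.0115]), 0.88)]
scene salt_jar [(array([ 0.4218, -0.176 ,  0.0598]), 0.92)]
scene lime [(array([0.5548, 0.3025, 0.0295]), 0.45
[... 500 characters left out ...]
2265,  0.0332]), 0.8), (array([0.4155, 0.2089, 0.0382]), 0.79), (array([0.4109, 0.3033, 0.0384]), 0.67), (array([ 0.5798, -0.0163,  0.057 ]), 0.53)]
top rack [(array([ 0.5666, -0.0143,  0.0167]), 0.95)]
top salt_jar [(array([ 0.4307, -0.1625,  0.0551]), 0.65), (array([ 0.5811, -0.015 ,  0.0565]), 0.65)]
top lime [(array([0.5558, 0.3088, 0.037 ]), 0.8)]
top bitters_bottle [(array([ 0.7209, -0.145 ,  0.0721]), 0.69), (array([ 0.5899, -0.2255,  0.0415]), 0.3)]
top measure [(array([0.7246, 0.2279, 0.0485]), 0.72), (array([ 0.5817, -0.0136,  0.0574]), 0.42)]
[[-0.0189  0.993  -0.117   0.4132]
 [-0.9997 -0.0171  0.0165  0.0643]
 [ 0.0144  0.1172  0.993   1.3404]
 [ 0.      0.      0.      1.    ]]
```

View pics/scene0.png

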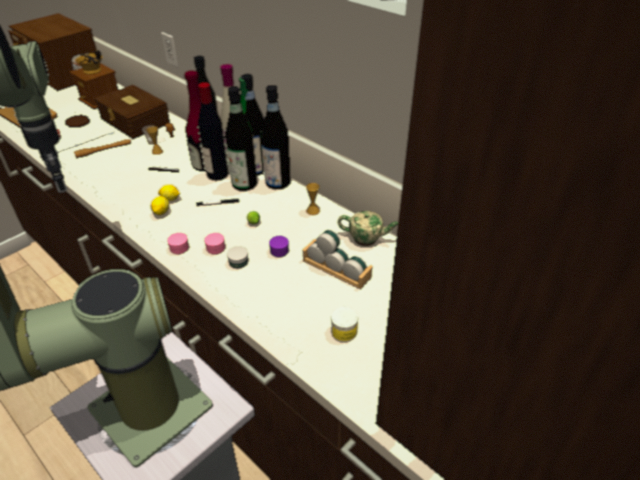

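View pics/top0.png

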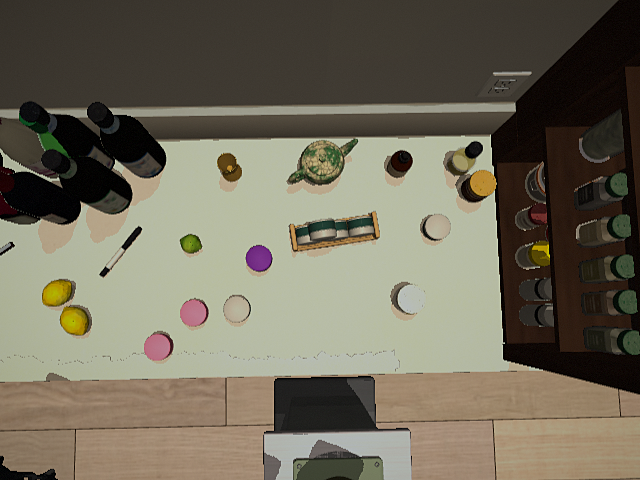

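The two target tins show grey lids at top px (237,308) and (436,227). The pink and purple ones are decoys. The tray is at about (335,232), yawed slightly. Next I refine these positions from depth.

```bash
cat >> h.py <<'E'
def wedge(P,c0,zr,rad=0.05):
    m=(np.linalg.norm(P[...,:2]-np.array(c0),axis=-1)<rad)&(P[...,2]>zr[0])&(P[...,2]<zr[1]); return m
def rows(pos,rotm=None,s=None):
    """shift mm and rotvec to reach target from measured pose"""
    s=s or state(); R0=R.from_rotvec(s["orientation"]); 
    d=R0.inv().apply(np.array(pos)-s["eef_pos"])*1000
    rv=(R0.inv()*R.from_matrix(rotm)).as_rotvec() if rotm is not None else np.zeros(3)
    return np.round(d,1),np.round(rv,4)
def tool(yaw,th=0,heading=None):
    """yaw: world angle of tool x axis horizontally;tilt th about tool y: th>0 turns z toward tool x dir"""
    z=np.array([0,0,-1.]);x=np.array([np.cos(yaw),np.sin(yaw),0]);
    Z=np.cos(th)*z+np.sin(th)*x; X=np.cos(th)*x-np.sin(th)*z
    return np.stack([X,np.cross(Z,X),Z],1)
E
python3 - <<'E'
from h import *
np.set_printoptions(precision=4,suppress=True)
for n in ("top","scene"):
    c=camera(n);P=pts(c)
    for nm,c0 in (("A",(.4155,.209)),("B",(.5885,-.2265)),("pink",(.411,.303)),("purple",(.523,.163)),("jar",(.43,-.165))):
        m=wedge(P,c0,(.03,.07)); 
        if m.sum()<5: print(n,nm,"none");continue
        q=P[m]; (x,y),r=cv2.minEnclosingCircle(q[:,:2].astype(np.float32)); print(n,nm,q[:,:2].mean(0),"circ",x,y,r,"z",np.median(q[:,2]),m.sum())
    m=(abs(P[...,0]-.575)<.1)&(abs(P[...,1]+.01)<.15)&(P[...,2]>.012)&(P[...,2]<.14)
    q=P[m]; print(n,"rack box",cv2.minAreaRect(q[:,:2].astype(np.float32)))
    hi=q[q[:,2]>.085]; print("top tin",cv2.minAreaRect(hi[:,:2].astype(np.float32)),hi[:,2].max())
    lo=q[(q[:,2]>.03)&(q[:,2]<.049)];print("cheeks",cv2.minAreaRect(lo[:,:2].astype(np.float32)))
    hsv=cv2.cvtColor(c["img"],cv2.COLOR_RGB2HSV)
    b=m&(hsv[...,0]>8)&(hsv[...,0]<25)&(hsv[...,1]>90); q=P[b];print("bamboo",b.sum(),cv2.minAreaRect(q[:,:2].astype(np.float32)))
E
```

```text
top A [0.4166 0.2115] circ 0.4170053005218506 0.21200516819953918 0.028598681092262268 z 0.03725254754751017 552
top B [ 0.5875 -0.229 ] circ 0.5880966186523438 -0.22995729744434357 0.028752969577908516 z 0.037245636771182644 525
top pink [0.4101 0.3038] circ 0.4097270667552948 0.3043942451477051 0.02888054959475994 z 0.037488450714686095 558
top purple [0.5251 0.163 ] circ 0.5254560112953186 0.16310499608516693 0.02828661911189556 z 0.03732911569277275 532
top jar [ 0.431  -0.1607] circ 0.4310300350189209 -0.16239701211452484 0.03258691728115082 z 0.0567816126356222 752
top rack box ((0.5755136013031006, 0.025571003556251526), (0.07381824404001236, 0.2514532804489136), 12.991852760314941)
top tin ((0.5782021284103394, 0.024758996441960335), (0.03911701217293739, 0.055917736142873764), 6.885278701782227) 0.11828776486933723
cheeks ((0.5756480097770691, 0.02559751272201538), (0.07350439578294754, 0.25143715739250183), 12.972344398498535)
bamboo 550 ((0.5819759368896484, -0.002994842827320099), (0.057766806334257126, 0.19112606346607208), 7.7833452224731445)
scene A [0.4154 0.2064] cir
[... 248 characters left out ...]
rc 0.5257397890090942 0.15794622898101807 0.031213020905852318 z 0.03804469301070079 245
scene jar [ 0.4258 -0.1703] circ 0.43068283796310425 -0.16517865657806396 0.03438301384449005 z 0.0567111804022391 655
scene rack box ((0.573898434638977, 0.023540988564491272), (0.07573550939559937, 0.2584226429462433), 13.978532791137695)
top tin ((0.5781555771827698, 0.02275330200791359), (0.042093683034181595, 0.057654932141304016), 9.323265075683594) 0.11798470751993606
cheeks ((0.5745309591293335, 0.02268090844154358), (0.07335696369409561, 0.25597864389419556), 13.218194961547852)
bamboo 403 ((0.5811527371406555, -0.006121128797531128), (0.05752390995621681, 0.1931399255990982), 8.108863830566406)
```

Units first: shifts go in shares of 0.8 m and turns go in shares of pi/2 rad. So -250 mm is -0.3125, -240 mm is -0.3.

>>> apply_moves --pt "0 -0.05 -0.0125 0 0 0 -1" --pt "0 -0.1 -0.025 0 0 0 -1" --pt "-0.0375 -0.15 -0.0375 0 0 0 -1" --pt "-0.0875 -0.1875 -0.0375 0 0 0 -1" --pt "-0.1375 -0.225 -0.0375 0 0 0 -1" --pt "-0.1875 -0.2625 -0.0375 0 0 0 -1" --pt "-0.2375 -0.3 -0.0375 0 0 0 -1" --pt "-0.25 -0.3125 -0.0375 0 0 0 -1"

```text
t: 1.6
eef_pos: [0.2796, 0.2591, 0.2727]
orientation: [0.418, 3.111, -0.001]
wrist_force: [-0.0, 0.7, 0.1]
finger_gap: 0.0853
finger_force: 0.0
```

```bash
python3 - <<'E'
from h import *
np.set_printoptions(precision=4,suppress=True)
s=state(); print(s["t"],s["joint_positions"],s["eef_pos"],s["orientation"])
print(tool(np.arctan2(.257,-.966)), R.from_rotvec(s["orientation"]).as_matrix())
c=wrist(); save(c,"w1.png"); print(c["hand_eye"])
for t in ("tin_a","rack"): print(t,[(np.round(toW(c,r["xyz"]),4),round(r["confidence"],2)) for r in recognise(c,t)])
E
```

```text
1.6 [ 0.5208 -0.2585  1.9322 -0.0017  1.4664 -0.7827] [0.2796 0.2591 0.2727] [ 0.4182  3.1114 -0.0006]
[[-0.9664  0.2571  0.    ]
 [ 0.2571  0.9664  0.    ]
 [ 0.      0.     -1.    ]] [[-0.9645  0.264   0.0022]
 [ 0.264   0.9645 -0.0007]
 [-0.0023 -0.0001 -1.    ]]
[[-0.0006  0.9464  0.323   0.0831]
 [ 1.      0.001  -0.0013 -0.0014]
 [-0.0016  0.323  -0.9464 -0.1313]
 [ 0.      0.      0.      1.    ]]
tin_a [(array([0.555 , 0.0594, 0.0343]), 0.88), (array([0.5131, 0.1668, 0.0375]), 0.86), (array([0.4013, 0.3022, 0.0389]), 0.75), (array([0.5563, 0.0694, 0.0168]), 0.66), (array([ 0.5696, -0.0764,  0.0461]), 0.62), (array([0.3375, 0.3772, 0.0366]), 0.58), (array([0.4113, 0.2123, 0.0394]), 0.54)]
rack [(array([0.5514, 0.0648, 0.0189]), 0.7), (array([ 0.4146, -0.1488,  0.0475]), 0.67)]
```

```bash
python3 - <<'E'
from h import *
M=tool(np.pi/2,np.deg2rad(40)); z=M[:,2]; t=np.array([.417,.211,.026])+.008*z
print(M,t); print(rows(t-.09*z,M), rows(t,M))
E
```

```text
[[ 4.69066938e-17  1.00000000e+00  3.93593894e-17]
 [ 7.66044443e-01 -6.12323400e-17  6.42787610e-01]
 [ 6.42787610e-01  0.00000000e+00 -7.66044443e-01]] [0.417      0.2161423  0.01987164]
(array([-161.4,  -63.5,  183.7]), array([-0.454 ,  0.594 ,  1.2495])) (array([-146.3,   -7.7,  252.6]), array([-0.454 ,  0.594 ,  1.2495]))
```

Scaled: -161 mm is -0.2013, -141 mm is -0.1763, 0.28 rad is 0.1783.

>>> apply_moves --pt "-0.025 -0.01 0.0188 -0.0318 0.0446 0.0891 -1" --pt "-0.05 -0.02 0.0375 -0.0637 0.0828 0.1783 -1" --pt "-0.0763 -0.03 0.0563 -0.0955 0.1273 0.2674 -1" --pt "-0.1013 -0.04 0.075 -0.1273 0.1719 0.3565 -1" --pt "-0.1263 -0.05 0.0938 -0.1592 0.2101 0.4393 -1" --pt "-0.1513 -0.06 0.1125 -0.191 0.2546 0.5284 -1" --pt "-0.1763 -0.07 0.1375 -0.2228 0.2928 0.6175 -1" --pt "-0.2013 -0.0788 0.1625 -0.2546 0.3374 0.7066 -1"

```text
t: 2.55
eef_pos: [0.4178, 0.1602, 0.142]
orientation: [-1.641, -2.099, -0.57]
wrist_force: [0.3, 0.1, 0.1]
finger_gap: 0.0857
finger_force: 0.0
```

```bash
python3 - <<'E'
from h import *
np.set_printoptions(precision=4,suppress=True)
s=state(); print(s["t"],s["joint_positions"],s["eef_pos"],s["orientation"])
M=tool(np.pi/2,np.deg2rad(40)); z=M[:,2]; t=np.array([.417,.211,.026])+.008*z
print(rows(t-.09*z,M), rows(t,M))
E
```

```text
2.55 [-0.216   0.1151  2.0001  0.5754  1.2975 -0.6962] [0.4178 0.1602 0.142 ] [-1.6411 -2.0995 -0.5695]
(array([-30.8,  -4.6,  43.2]), array([-0.0829,  0.1033,  0.2182])) (array([-22.4,   3.8, 132.4]), array([-0.0829,  0.1033,  0.2182]))
```

Scaled: 125 mm is 0.1563, 115 mm is 0.1438, 0.218 rad is 0.1388.

>>> apply_moves --pt "-0.0188 -0.0025 0.0188 -0.0255 0.0318 0.07 -0.8" --pt "-0.0388 -0.0063 0.0438 -0.0528 0.0656 0.1388 -0.7" --pt "-0.0388 -0.005 0.0538 -0.0528 0.0656 0.1388 -0.7" --pt "-0.0375 -0.0025 0.075 -0.0528 0.0656 0.1388 -0.7" --pt "-0.035 0 0.1 -0.0528 0.0656 0.1388 -0.7" --pt "-0.0325 0.0025 0.125 -0.0528 0.0656 0.1388 -0.7" --pt "-0.03 0.0038 0.1438 -0.0528 0.0656 0.1388 -0.7" --pt "-0.0275 0.005 0.1563 -0.0528 0.0656 0.1388 -0.7"

```text
t: 3.35
eef_pos: [0.4161, 0.2138, 0.0264]
orientation: [-1.81, -1.826, -0.658]
wrist_force: [-0.6, 0.5, -0.3]
finger_gap: 0.0729
finger_force: 0.0
```

```bash
python3 - <<'E'
from h import *
np.set_printoptions(precision=4,suppress=True)
s=state(); print(s["t"],s["joint_positions"],s["eef_pos"],s["finger_gap"],s["wrist_force"])
M=tool(np.pi/2,np.deg2rad(40)); z=M[:,2]; t=np.array([.417,.211,.026])+.008*z
print(rows(t,M)); c=wrist(); save(c,"w2.png")
P=pts(c);m=wedge(P,(.417,.211),(.03,.05),.045);q=P[m];print(m.sum(),cv2.minEnclosingCircle(q[:,:2].astype(np.float32)))
E
```

```text
3.35 [-0.1637  0.3712  2.0841  0.8361  1.018  -0.7493] [0.4161 0.2138 0.0264] 0.07291224033752536 [-0.5626  0.4564 -0.2956]
(array([-2.4,  0.9,  6.5]), array([-0.0043,  0.0026,  0.0075]))
19291 ((0.41712233424186707, 0.2108687460422516), 0.04496567323803902)
```

View pics/w2.png

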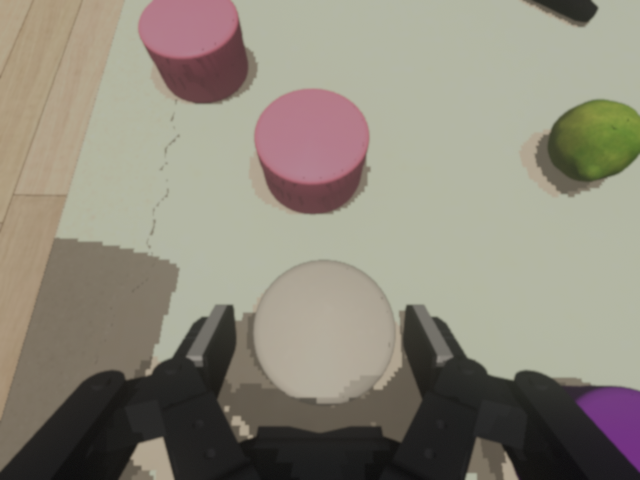

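The grey tin sits centred between the pads at px (325,330), clear of the pink tins. Now I close on it.

Scaled: 6 mm is 0.0075, 5 mm is 0.0063.

>>> apply_moves --pt "-0.0025 0.0013 0.0063 0 0 0 -0.7" --pt "-0.0025 0.0013 0.0075 0 0 0 -0.4" --pt "-0.0025 0.0013 0.0075 0 0 0 0" --pt "-0.0025 0.0013 0.0075 0 0 0 0.5" --pt "-0.0025 0.0013 0.0075 0 0 0 1" --pt "-0.0025 0.0013 0.0075 0 0 0 1" --pt "-0.0025 0.0013 0.0075 0 0 0 1" --pt "-0.0025 0.0013 0.0075 0 0 0 1" --grip_force 40

```text
t: 4.2
eef_pos: [0.418, 0.2136, 0.0209]
orientation: [-1.815, -1.822, -0.66]
wrist_force: [1.0, -2.4, 4.0]
finger_gap: 0.0555
finger_force: 43.0
```

```bash
python3 - <<'E'
from h import *
np.set_printoptions(precision=4,suppress=True)
s=state(); print(s["t"],s["joint_positions"],s["eef_pos"],s["finger_gap"],s["finger_force"],s["wrist_force"])
# lay-down: tool th=-50
M=tool(np.pi/2,np.deg2rad(-50))
g=np.array([.43,.02,.10]);
up=s["eef_pos"]+[0,-.05,.12]
print(rows(up)); print(rows(g,M))
E
```

```text
4.2 [-0.164   0.3861  2.0816  0.8448  1.0072 -0.7578] [0.418  0.2136 0.0209] 0.0555405540058082 43.01734730601311 [ 1.0381 -2.3571  3.9969]
(array([  38.5,    0.1, -124.2]), array([0., 0., 0.]))
(array([ -98. ,   11.6, -184.8]), array([ 0.0022, -1.5683,  0.003 ]))
```

Scaled: -160 mm is -0.2, -150 mm is -0.1875, -0.7 rad is -0.4456.

>>> apply_moves --pt "0.0125 0 -0.0375 0 0 0 1" --pt "0.0275 0 -0.0813 0 0 0 1" --pt "0.0438 0 -0.1313 0 0 0 1" --pt "0.0375 0.0013 -0.1625 0 -0.0891 0 1" --pt "0.0188 0.0025 -0.175 0 -0.1783 0 1" --pt "0 0.005 -0.1875 0 -0.2674 0 1" --pt "-0.0188 0.0063 -0.1938 0 -0.3565 0 1" --pt "-0.0375 0.0075 -0.2 0 -0.4456 0 1"

```text
t: 5.0
eef_pos: [0.4236, 0.0874, 0.1244]
orientation: [2.212, 2.219, -0.009]
wrist_force: [-0.2, -0.3, -2.3]
finger_gap: 0.0554
finger_force: 43.7
```

```bash
python3 - <<'E'
from h import *
np.set_printoptions(precision=4,suppress=True)
s=state(); print(s["t"],s["joint_positions"],s["eef_pos"],s["orientation"],s["finger_gap"])
M0=R.from_rotvec([-1.815,-1.822,-.66]); M=(M0*R.from_rotvec([0,-1.5708,0])).as_matrix(); print(M)
print(rows([.43,.02,.10],M))
print("mid in tool",M0.inv().apply(np.array([.417,.211,.0195])-[.418,.2136,.0209]))
E
```

```text
5.0 [ 0.0103  0.0425  1.9927 -0.0117  1.1046  0.0123] [0.4236 0.0874 0.1244] [ 2.2116  2.2188 -0.0094] 0.05537866111251953
[[-0.0007  1.      0.0036]
 [ 0.641   0.0032 -0.7676]
 [-0.7676  0.0018 -0.641 ]]
(array([-67.1,   6.2,  25.2]), array([ 0.0002, -0.8646, -0.0001]))
mid in tool [-0.0029 -0.001  -0.0006]
```

Scaled: -67 mm is -0.0838, -58 mm is -0.0725, -0.865 rad is -0.5507.

>>> apply_moves --pt "-0.01 0.0013 0.0038 0 -0.0828 0 1" --pt "-0.0213 0.0025 0.0075 0 -0.1655 0 1" --pt "-0.0338 0.0038 0.0113 0 -0.2546 0 1" --pt "-0.0475 0.005 0.015 0 -0.3374 0 1" --pt "-0.06 0.0063 0.02 0 -0.4202 0 1" --pt "-0.0725 0.0075 0.025 0 -0.5029 0 1" --pt "-0.0838 0.0075 0.0313 0 -0.5507 0 1" --pt "-0.0838 0.0075 0.0313 0 -0.5507 0 1"

```text
t: 5.8
eef_pos: [0.4273, 0.0211, 0.0964]
orientation: [1.697, 1.711, -0.798]
wrist_force: [-0.2, 0.6, -1.0]
finger_gap: 0.0558
finger_force: 43.7
```

```bash
python3 - <<'E'
from h import *
np.set_printoptions(precision=4,suppress=True)
s=state(); print(s["t"],s["joint_positions"],s["eef_pos"],s["orientation"],s["wrist_force"])
M0=R.from_rotvec([-1.815,-1.822,-.66]); M=(M0*R.from_rotvec([0,-1.5708,0])).as_matrix()
for z in (.05,.03,.026):print(rows([.43,.02,z],M))
for n in ("top","scene"):
    c=camera(n);P=pts(c); m=wedge(P,(.43,.02),(.05,.125),.06); print(n,m.sum())
save(c,"s1.png")
E
```

```text
5.8 [ 0.3628  0.4167  1.893  -0.8259  1.3366  0.7716] [0.4273 0.0211 0.0964] [ 1.6973  1.7113 -0.7978] [-0.2278  0.5594 -0.9856]
(array([34.8,  3.1, 30.7]), array([-0.0046, -0.0036,  0.008 ]))
(array([50.1,  3.2, 43.6]), array([-0.0046, -0.0036,  0.008 ]))
(array([53.1,  3.2, 46.2]), array([-0.0046, -0.0036,  0.008 ]))
top 655
scene 608
```

View pics/s1.png

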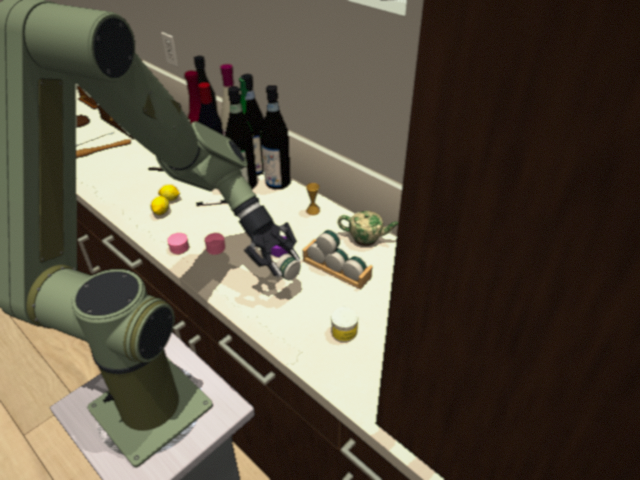

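The tin is held on its side at scene px (288,264), clear of the tray and pink tins. Now I lower it onto the worktop.

Scaled: 50 mm is 0.0625, 49 mm is 0.0613, 0.008 rad is 0.0051.

>>> apply_moves --pt "0.015 0.0013 0.0125 0 0 0.0025 1" --pt "0.03 0.0025 0.025 -0.0025 -0.0019 0.0051 1" --pt "0.0438 0.0038 0.0388 -0.0025 -0.0019 0.0051 1" --pt "0.0525 0.0038 0.0463 -0.0025 -0.0019 0.0051 1" --pt "0.0575 0.0038 0.05 -0.0025 -0.0019 0.0051 1" --pt "0.06 0.0038 0.0525 -0.0025 -0.0019 0.0051 1" --pt "0.0613 0.0038 0.0538 -0.0025 -0.0019 0.0051 1" --pt "0.0625 0.0038 0.0544 -0.0025 -0.0019 0.0051 1"

```text
t: 6.7
eef_pos: [0.4333, 0.0204, 0.0336]
orientation: [1.702, 1.697, -0.783]
wrist_force: [0.6, 0.3, -0.9]
finger_gap: 0.0555
finger_force: 43.7
```

```bash
python3 - <<'E'
from h import *
np.set_printoptions(precision=4,suppress=True)
s=state(); print(s["t"],s["eef_pos"],s["orientation"],s["wrist_force"])
E
```

```text
6.7 [0.4333 0.0204 0.0336] [ 1.7024  1.6967 -0.7826] [ 0.6134  0.2817 -0.9144]
```

Scaled: 5.8 mm is 0.0073, 5.4 mm is 0.0068.

>>> apply_moves --pt "0.0019 0 0.0016 0 0 0 1" --pt "0.0038 0 0.0033 0 0 0 1" --pt "0.005 0 0.0041 0 0 0 1" --pt "0.0058 0 0.0048 0 0 0 1" --pt "0.0068 0 0.0056 0 0 0 1" --pt "0.0073 0 0.006 0 0 0 1" --pt "0.0073 0 0.006 0 0 0 1" --pt "0.0073 0 0.006 0 0 0 1"

```text
t: 7.5
eef_pos: [0.4331, 0.0204, 0.0263]
orientation: [1.701, 1.696, -0.784]
wrist_force: [-1.4, 3.6, 5.7]
finger_gap: 0.0552
finger_force: 44.4
```

Scaled: -60 mm is -0.075, -30 mm is -0.0375.

>>> apply_moves --pt "0 0 0 0 0 0 0.3" --pt "0 0 0 0 0 0 -0.3" --pt "0 0 0 0 0 0 -0.7" --pt "0 0 0 0 0 0 -0.8" --pt "0 0 0 0 0 0 -0.8" --pt "0 0 -0.0125 0 0 0 -0.8" --pt "0 0 -0.0375 0 0 0 -0.9" --pt "-0.0063 0 -0.075 0 0 0 -1"

```text
t: 8.3
eef_pos: [0.4312, 0.063, 0.0677]
orientation: [1.702, 1.698, -0.789]
wrist_force: [1.1, -0.9, 0.9]
finger_gap: 0.0857
finger_force: 0.0
```

```bash
python3 - <<'E'
from h import *
np.set_printoptions(precision=4,suppress=True)
s=state(); print(s["t"],s["joint_positions"],s["eef_pos"],s["orientation"],s["wrist_force"])
for n in ("top","scene"):
    c=camera(n);P=pts(c); m=wedge(P,(.433,.017),(.012,.065),.04); q=P[m];print(n,m.sum(),cv2.minAreaRect(q[:,:2].astype(np.float32)),np.sort(q[:,2])[-5:])
# tool down, closing along tin axis (y): tool x along +x or -x
for yaw in (0,np.pi):
    print(yaw,rows([.433,.0175,.14],tool(yaw)))
E
```

```text
8.3 [ 0.4384  0.5119  1.8305 -0.7933  1.352   0.8488] [0.4312 0.063  0.0677] [ 1.702   1.698  -0.7886] [ 1.0632 -0.8565  0.8769]
top 464 ((0.43234387040138245, 0.01946026273071766), (0.03723326325416565, 0.056226201355457306), 88.72618865966797) [0.0596 0.0596 0.06   0.0601 0.0617]
scene 437 ((0.4321587085723877, 0.0161606352776289), (0.05526019632816315, 0.04211767017841339), 0.20007243752479553) [0.0587 0.0589 0.0592 0.0593 0.0596]
0 (array([-84.3,  -1.5,  -7.8]), array([0.6917, 0.6656, 1.4592]))
3.141592653589793 (array([-84.3,  -1.5,  -7.8]), array([-0.6662,  0.6923, -1.4648]))
```

Scaled: -84 mm is -0.105, -80 mm is -0.1, 0.22 rad is 0.1401.

>>> apply_moves --pt "-0.05 -0.0013 -0.0313 0.0127 0.0127 0.0318 -1" --pt "-0.1 -0.0013 -0.025 0.0637 0.0637 0.1273 -1" --pt "-0.105 -0.0013 -0.01 0.1082 0.1019 0.2292 -1" --pt "-0.105 -0.0013 -0.01 0.1464 0.1401 0.3183 -1" --pt "-0.105 -0.0013 -0.01 0.191 0.1846 0.4074 -1" --pt "-0.105 -0.0013 -0.01 0.2355 0.2292 0.4966 -1" --pt "-0.105 -0.0013 -0.01 0.2737 0.2674 0.5857 -1" --pt "-0.105 -0.0013 -0.01 0.3183 0.3119 0.6748 -1"

```text
t: 9.2
eef_pos: [0.431, 0.015, 0.1373]
orientation: [2.77, 0.758, -0.352]
wrist_force: [-0.5, -0.6, -0.4]
finger_gap: 0.0856
finger_force: 0.0
```

```bash
python3 - <<'E'
from h import *
np.set_printoptions(precision=4,suppress=True)
s=state(); print(s["t"],s["joint_positions"],s["eef_pos"],s["orientation"])
for z in (.14,.06,.028): print(rows([.433,.018,z],tool(0)))
E
```

```text
9.2 [ 0.0407  0.1761  1.856  -0.306   1.3077  1.187 ] [0.431  0.015  0.1373] [ 2.7701  0.7581 -0.3518]
(array([ 2.2, -1. , -3.8]), array([0.2517, 0.2454, 0.5288]))
(array([ 25.7, -14.7,  71.4]), array([0.2517, 0.2454, 0.5288]))
(array([ 35.1, -20.3, 101.5]), array([0.2517, 0.2454, 0.5288]))
```

Scaled: 71 mm is 0.0888, 65 mm is 0.0813, 0.06 rad is 0.0382.

>>> apply_moves --pt "0.0025 -0.0013 -0.005 0.0382 0.0382 0.0828 -1" --pt "0.0025 -0.0013 -0.005 0.0764 0.0764 0.1655 -1" --pt "0.0025 -0.0013 -0.005 0.121 0.1146 0.2546 -1" --pt "0.0025 -0.0013 -0.005 0.1604 0.156 0.3368 -1" --pt "0.0125 -0.0063 0.025 0.1604 0.156 0.3368 -1" --pt "0.0225 -0.0125 0.0563 0.1604 0.156 0.3368 -1" --pt "0.03 -0.0175 0.0813 0.1604 0.156 0.3368 -1" --pt "0.0325 -0.0188 0.0888 0.1604 0.156 0.3368 -1"

```text
t: 10.0
eef_pos: [0.43, 0.0186, 0.058]
orientation: [3.14, 0.007, -0.013]
wrist_force: [-0.4, -0.2, 0.1]
finger_gap: 0.0851
finger_force: 0.0
```

```bash
python3 - <<'E'
from h import *
np.set_printoptions(precision=4,suppress=True)
s=state(); print(s["t"],s["joint_positions"],s["eef_pos"],s["orientation"])
print(rows([.433,.018,.028],tool(0)))
c=wrist();P=pts(c); m=wedge(P,(.433,.018),(.052,.07),.04); q=P[m];print(m.sum(),q.mean(0),cv2.minAreaRect(q[:,:2].astype(np.float32)))
save(c,"w3.png")
E
```

```text
10.0 [-0.1564  0.1641  2.0318 -0.0033  0.954   1.4116] [0.43   0.0186 0.058 ] [ 3.1402  0.0073 -0.0134]
(array([ 3.2,  0.6, 29.9]), array([0.0013, 0.0085, 0.0046]))
4932 [0.4354 0.0182 0.0546] ((0.4343000650405884, 0.017903072759509087), (0.032209429889917374, 0.038519423454999924), 0.4561583995819092)
```

View pics/w3.png

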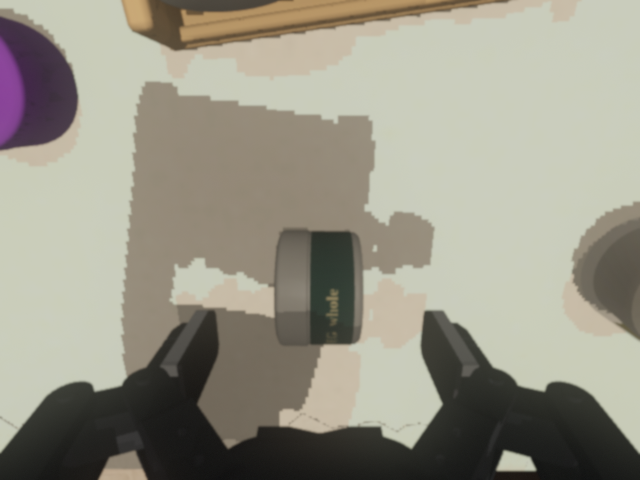

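The tin lies with its lid towards +y at px (320,287), centred between the fingers. Now I descend and grip it by its ends.

Scaled: 30 mm is 0.0375, 15 mm is 0.0188, 0.008 rad is 0.0051.

>>> apply_moves --pt "0.005 0.0006 0.0188 0.0006 0.0051 0.0032 -1" --pt "0.005 0.0006 0.0375 0.0006 0.0051 0.0032 -1" --pt "0.005 0.0006 0.0375 0.0006 0.0051 0.0032 -0.5" --pt "0.005 0.0006 0.0375 0.0006 0.0051 0.0032 0" --pt "0.005 0.0006 0.0375 0.0006 0.0051 0.0032 0.5" --pt "0.005 0.0006 0.0375 0.0006 0.0051 0.0032 1" --pt "0.005 0.0006 0.0375 0.0006 0.0051 0.0032 1" --pt "0.005 0.0006 0.0375 0.0006 0.0051 0.0032 1" --grip_force 35

```text
t: 10.85
eef_pos: [0.4381, 0.0179, 0.0318]
orientation: [3.14, 0.0, 0.013]
wrist_force: [0.0, 0.5, 6.5]
finger_gap: 0.0384
finger_force: 35.7
```

```bash
python3 - <<'E'
from h import *
np.set_printoptions(precision=4,suppress=True)
s=state(); print(s["t"],s["joint_positions"],s["eef_pos"],s["orientation"],s["finger_gap"],s["finger_force"],s["wrist_force"])
a=.138; C=np.array([.5817,-.0045]); ex=np.array([np.cos(a),np.sin(a)]);ey=np.array([-np.sin(a),np.cos(a)])
sd=C-.029*ey; print("saddle",sd)
print("prelift", rows([.45,0,.17]));
print(rows([.52,sd[1],.17],tool(np.pi/2+a)))
E
```

```text
10.85 [-0.157   0.2236  2.0343  0.0001  0.8756  1.4134] [0.4381 0.0179 0.0318] [3.1404 0.0004 0.0127] 0.03840034652117884 35.70696294307709 [0.0266 0.5154 6.4913]
saddle [ 0.5857 -0.0332]
prelift (array([  13. ,   18.1, -138.1]), array([0., 0., 0.]))
(array([  83. ,   51.3, -137.5]), array([ 0.0078, -0.005 , -1.7085]))
```

Scaled: -138 mm is -0.1725, -110 mm is -0.1375, -0.8 rad is -0.5093.

>>> apply_moves --pt "0 0 -0.0375 0 0 0 1" --pt "0 0 -0.0875 0 0 0 1" --pt "0 0 -0.1375 0.0006 -0.0006 -0.0637 1" --pt "0.0125 0.0063 -0.1725 0.0006 -0.0006 -0.1528 1" --pt "0.025 0.0125 -0.1725 0.0013 -0.0013 -0.2419 1" --pt "0.0375 0.025 -0.1725 0.0013 -0.0013 -0.331 1" --pt "0.05 0.0375 -0.1725 0.0019 -0.0013 -0.4202 1" --pt "0.0625 0.05 -0.1725 0.0025 -0.0019 -0.5093 1"

```text
t: 11.65
eef_pos: [0.4859, -0.0222, 0.1686]
orientation: [-2.889, -1.232, -0.002]
wrist_force: [0.2, 0.1, -1.1]
finger_gap: 0.0385
finger_force: 36.0
```

```bash
python3 - <<'E'
from h import *
np.set_printoptions(precision=4,suppress=True)
s=state(); print(s["t"],s["joint_positions"],s["eef_pos"],s["orientation"],s["finger_gap"])
for z in (.17,.12,.095): print(rows([.5854,-.0293,z],tool(np.pi/2+.138)))
E
```

```text
11.65 [-0.2247  0.0946  1.8317  0.0015  1.2151  0.5394] [ 0.4859 -0.0222  0.1686] [-2.8889 -1.232  -0.0017] 0.03850821338357224
(array([63.7, 76.7, -1.4]), array([ 0.0002, -0.0015, -0.9026]))
(array([63.6, 76.7, 48.6]), array([ 0.0002, -0.0015, -0.9026]))
(array([63.6, 76.7, 73.6]), array([ 0.0002, -0.0015, -0.9026]))
```

Scaled: 76.7 mm is 0.0959, 63.6 mm is 0.0795, -0.0015 rad is -0.001.

>>> apply_moves --pt "0.01 0.0125 -0.0013 0 0 -0.0828 1" --pt "0.02 0.025 -0.0013 0 0 -0.1655 1" --pt "0.03 0.0375 -0.0013 0 0 -0.2483 1" --pt "0.04 0.05 -0.0013 0 0 -0.331 1" --pt "0.05 0.0625 -0.0013 0 0 -0.4138 1" --pt "0.06 0.075 -0.0013 0 -0.0006 -0.4966 1" --pt "0.0725 0.0875 -0.0013 0 -0.0006 -0.5749 1" --pt "0.0795 0.0959 -0.0013 0 -0.001 -0.5749 1"

```text
t: 12.45
eef_pos: [0.5858, -0.0297, 0.1694]
orientation: [2.07, 2.363, 0.0]
wrist_force: [-0.9, 0.8, -1.4]
finger_gap: 0.0384
finger_force: 36.0
```

```bash
python3 - <<'E'
from h import *
np.set_printoptions(precision=4,suppress=True)
s=state(); print(s["t"],s["joint_positions"],s["eef_pos"],s["orientation"],s["finger_gap"])
for z in (.17,.12,.095): print(rows([.5854,-.0293,z],tool(np.pi/2+.138)))
c=camera("scene"); P=pts(c); i=c["img"][200:320,260:420]; cv2.imwrite("pics/s2.png",cv2.resize(i[:,:,::-1],None,fx=4.5,fy=4.5,interpolation=cv2.INTER_CUBIC))
E
```

```text
12.45 [-0.1982  0.2982  1.5851  0.      1.2581 -0.3305] [ 0.5858 -0.0297  0.1694] [2.0697 2.3633 0.0001] 0.03838798782883818
(array([ 0.5, -0.3, -0.6]), array([ 0.0001,  0.    , -0.0057]))
(array([ 0.5, -0.4, 49.4]), array([ 0.0001,  0.    , -0.0057]))
(array([ 0.5, -0.4, 74.4]), array([ 0.0001,  0.    , -0.0057]))
```

View pics/s2.png

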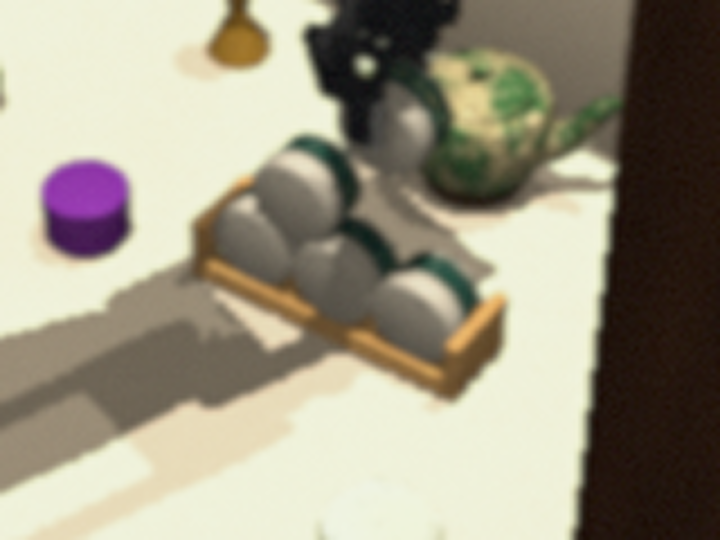

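The held tin shows its lid to the front, above the free saddle at crop px (405,130). Now I lower it.

Scaled: 72 mm is 0.09, 70 mm is 0.0875, -0.005 rad is -0.0032.

>>> apply_moves --pt "0.0006 0 0.0188 0 0 -0.0032 1" --pt "0.0006 0 0.0375 0 0 -0.0032 1" --pt "0.0006 0 0.0563 0 0 -0.0032 1" --pt "0.0006 0 0.0725 0 0 -0.0032 1" --pt "0.0006 0 0.0825 0 0 -0.0032 1" --pt "0.0006 0 0.0875 0 0 -0.0032 1" --pt "0.0006 0 0.09 0 0 -0.0032 1" --pt "0.0006 0 0.09 0 0 -0.0032 1"

```text
t: 13.3
eef_pos: [0.5858, -0.0293, 0.0981]
orientation: [2.063, 2.368, 0.001]
wrist_force: [1.0, -0.2, -1.3]
finger_gap: 0.039
finger_force: 36.0
```

```bash
python3 - <<'E'
from h import *
np.set_printoptions(precision=4,suppress=True)
s=state(); print(s["t"],s["eef_pos"],s["wrist_force"])
c=camera("scene"); i=c["img"][200:320,260:420]; cv2.imwrite("pics/s3.png",cv2.resize(i[:,:,::-1],None,fx=4.5,fy=4.5,interpolation=cv2.INTER_CUBIC))
E
```

```text
13.3 [ 0.5858 -0.0293  0.0981] [ 0.997  -0.188  -1.3115]
```

View pics/s3.png

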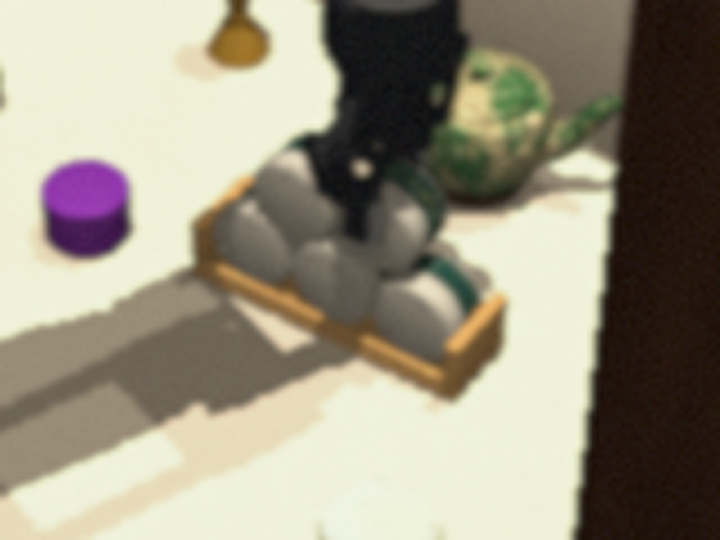

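The tin hovers about 10 mm above the saddle and is well aligned (crop px (405,220)). I go on down slowly.

Scaled: 8 mm is 0.01, 7.8 mm is 0.0098.

>>> apply_moves --pt "0 0 0.0025 0 0 0 1" --pt "0 0 0.005 0 0 0 1" --pt "0 0 0.0069 0 0 0 1" --pt "0 0 0.0081 0 0 0 1" --pt "0 0 0.009 0 0 0 1" --pt "0 0 0.0098 0 0 0 1" --pt "0 0 0.01 0 0 0 1" --pt "0 0 0.01 0 0 0 1"

```text
t: 14.15
eef_pos: [0.5855, -0.0292, 0.0899]
orientation: [2.063, 2.368, 0.001]
wrist_force: [0.4, 0.3, -1.6]
finger_gap: 0.0389
finger_force: 36.0
```

>>> apply_moves --pt "0 0 0.0006 0 0 0 1" --pt "0 0 0.0013 0 0 0 1" --pt "0 0 0.0018 0 0 0 1" --pt "0 0 0.0023 0 0 0 1" --pt "0 0 0.0028 0 0 0 1" --pt "0 0 0.0031 0 0 0 1" --pt "0 0 0.0031 0 0 0 1" --pt "0 0 0.0031 0 0 0 1"

```text
t: 14.95
eef_pos: [0.5859, -0.029, 0.0896]
orientation: [2.063, 2.368, 0.002]
wrist_force: [-4.0, 0.9, 9.6]
finger_gap: 0.0388
finger_force: 37.4
```

>>> apply_moves --pt "0 0 0.0019 0 0 0 0.6" --pt "0 0 0.0013 0 0 0 0.3" --pt "0 0 0.0013 0 0 0 -0.2" --pt "0 0 0.0013 0 0 0 -0.5" --pt "0 0 0 0 0 0 -0.7" --pt "0 0 -0.0125 0 0 0 -0.7" --pt "0 0 -0.05 0 0 0 -0.7" --pt "0 0 -0.1063 0 0 0 -0.7"

```text
t: 15.75
eef_pos: [0.5829, -0.0288, 0.1703]
orientation: [-2.06, -2.364, 0.005]
wrist_force: [0.4, -0.1, 0.9]
finger_gap: 0.0724
finger_force: 0.0
```

```bash
cat >> h.py <<'E'
def tray():
    for n in ("top","scene"):
        c=camera(n); print(n)
        for r in recognise(c,"tin_a"):
            p=toW(c,r["xyz"])
            if abs(p[0]-.58)<.06 and abs(p[1])<.12: print("  ",np.round(p,4),round(r["confidence"],2))
        P=pts(c)
        for y0 in (.024,-.033):
            cx=.582-np.sin(.138)*(y0+.0045)
            m=wedge(P,(cx,y0),(.085,.125),.03);q=P[m]
            if len(q)>4: print(y0,len(q),np.round(q.mean(0),4),round(q[:,2].max(),4),cv2.minAreaRect(q[:,:2].astype(np.float32)))
    return c
E
python3 - <<'E'
from h import *
np.set_printoptions(precision=4,suppress=True)
s=state(); print(s["t"],s["joint_positions"],s["eef_pos"],s["wrist_force"],s["finger_gap"])
c=tray(); i=c["img"][200:320,260:420]; cv2.imwrite("pics/s4.png",cv2.resize(i[:,:,::-1],None,fx=4.5,fy=4.5,interpolation=cv2.INTER_CUBIC))
E
```

```text
15.75 [-0.1977  0.2954  1.5868  0.0002  1.2661 -0.335 ] [ 0.5829 -0.0288  0.1703] [ 0.3909 -0.1158  0.9254] 0.07236602478801155
top
   [0.5727 0.0334 0.1026] 0.83
   [0.5695 0.0623 0.0574] 0.73
   [ 0.5782 -0.0825  0.052 ] 0.53
   [ 0.5725 -0.0137  0.1016] 0.42
   [ 0.5662 -0.0079  0.0432] 0.39
0.024 264 [0.5765 0.033  0.1042] 0.1172 ((0.5783389210700989, 0.023510612547397614), (0.03882948309183121, 0.058469828218221664), 8.180851936340332)
-0.033 93 [ 0.5752 -0.0127  0.1012] 0.1148 ((0.5770602822303772, -0.011042259633541107), (0.0346805714070797, 0.013570022769272327), 36.9826774597168)
scene
   [ 0.568  -0.0443  0.0991] 0.85
   [0.5671 0.0227 0.0975] 0.84
   [ 0.5628 -0.0096  0.0394] 0.73
   [ 0.5729 -0.0667  0.0498] 0.62
   [0.5569 0.0489 0.0405] 0.47
0.024 297 [0.5732 0.017  0.1032] 0.1163 ((0.5782296061515808, 0.021470433101058006), (0.04318167269229889, 0.05071500688791275), 2.7968552112579346)
-0.033 319 [ 0.5805 -0.0399  0.1035] 0.1167 ((0.5853766202926636, -0.03289206326007843), (0.04294474050402641, 0.05914732813835144), 10.484111785888672)
```

View pics/s4.png

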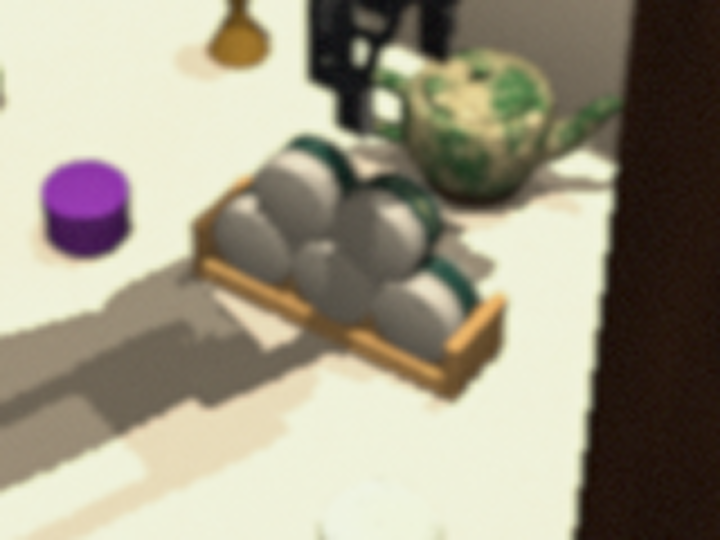

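Tin A is seated level in the saddle (crop px (388,225)) and the pile is undisturbed. Next is tin B.

```bash
python3 - <<'E'
from h import *
np.set_printoptions(precision=4,suppress=True)
M=tool(np.deg2rad(135),np.deg2rad(-25)); z=M[:,2]; t=np.array([.5885,-.2312,.027])+.008*z
print(t); print(rows(t-.10*z,M), rows(t,M))
E
```

```text
[ 0.5909 -0.2336  0.0197]
(array([-168.9,  -49.9,   64.6]), array([-0.1367, -0.4175, -0.6384])) (array([-202.5,  -24.9,  155.4]), array([-0.1367, -0.4175, -0.6384]))
```

Scaled: -172 mm is -0.215, -169 mm is -0.2113, -0.638 rad is -0.4062.

>>> apply_moves --pt "-0.0375 -0.01 -0.0063 -0.0127 -0.0382 -0.0573 -0.8" --pt "-0.075 -0.02 -0.0063 -0.0255 -0.0764 -0.1146 -0.8" --pt "-0.1125 -0.03 -0.0063 -0.0382 -0.1146 -0.1719 -0.8" --pt "-0.15 -0.04 0.0063 -0.0509 -0.1528 -0.2292 -0.8" --pt "-0.1813 -0.05 0.025 -0.0637 -0.191 -0.2865 -0.8" --pt "-0.2 -0.0575 0.05 -0.0764 -0.2292 -0.3438 -0.8" --pt "-0.2113 -0.0625 0.075 -0.0872 -0.2655 -0.4062 -0.8" --pt "-0.215 -0.0588 0.0925 -0.0872 -0.2655 -0.4062 -0.8"

```text
t: 16.75
eef_pos: [0.5572, -0.2049, 0.0933]
orientation: [1.048, 2.535, -0.234]
wrist_force: [-0.6, 1.1, 0.1]
finger_gap: 0.0765
finger_force: 0.0
```

```bash
python3 - <<'E'
from h import *
np.set_printoptions(precision=4,suppress=True)
s=state(); print(s["t"],s["joint_positions"],s["eef_pos"],s["orientation"])
c=wrist(); P=pts(c); m=wedge(P,(.588,-.231),(.034,.05),.045);q=P[m];print(m.sum(),q[:,:2].mean(0),cv2.minEnclosingCircle(q[:,:2].astype(np.float32)),np.median(q[:,2]))
M=tool(np.deg2rad(135),np.deg2rad(-25)); z=M[:,2]; t=np.array([.5885,-.2312,.027])+.008*z
print(rows(t,M)); save(c,"w4.png")
E
```

```text
16.75 [-0.4191  0.244   1.9078 -0.2697  0.6103 -1.0136] [ 0.5572 -0.2049  0.0933] [ 1.0485  2.5347 -0.2338]
4497 [ 0.5856 -0.2276] ((0.5883341431617737, -0.23048706352710724), 0.028692105785012245) 0.03777204867121167
(array([-10.6,   3.8,  83.8]), array([-0.0063, -0.0147,  0.001 ]))
```

View pics/w4.png

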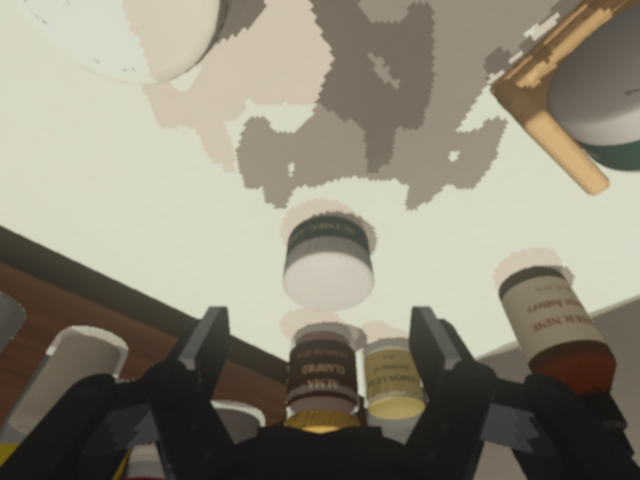

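Tin B is at px (328,262), centred between the fingers with clear space around it. Now I descend along the tool and close.

Scaled: 83.5 mm is 0.1044, -10.6 mm is -0.0133, 0.001 rad is 0.0006.

>>> apply_moves --pt "-0.0063 0.0025 0.0125 -0.0038 -0.0095 0.0006 -0.75" --pt "-0.0125 0.0044 0.0313 -0.0038 -0.0095 0.0006 -0.75" --pt "-0.0133 0.0048 0.05 -0.0038 -0.0095 0.0006 -0.75" --pt "-0.0133 0.0048 0.0688 -0.0038 -0.0095 0.0006 -0.75" --pt "-0.0133 0.0048 0.085 -0.0038 -0.0095 0.0006 -0.75" --pt "-0.0133 0.0048 0.0963 -0.0038 -0.0095 0.0006 -0.75" --pt "-0.0133 0.0048 0.1038 -0.0038 -0.0095 0.0006 -0.75" --pt "-0.0133 0.0048 0.1044 -0.0038 -0.0095 0.0006 -0.75" --grip_force 40

```text
t: 17.6
eef_pos: [0.5962, -0.2349, 0.0261]
orientation: [1.04, 2.512, -0.231]
wrist_force: [-0.1, 0.2, 0.4]
finger_gap: 0.0748
finger_force: 0.0
```

>>> apply_moves --pt "0 0 0 0 0 0 -0.7" --pt "0 0 0 0 0 0 -0.4" --pt "0 0 0 0 0 0 0" --pt "0 0 0 0 0 0 0.5" --pt "0 0 0 0 0 0 1" --pt "0 0 0 0 0 0 1" --pt "0 0 0 0 0 0 1" --pt "0 0 0 0 0 0 1"

```text
t: 18.4
eef_pos: [0.5971, -0.2351, 0.028]
orientation: [1.039, 2.51, -0.231]
wrist_force: [-2.7, 2.6, 5.9]
finger_gap: 0.0556
finger_force: 43.1
```

```bash
python3 - <<'E'
from h import *
np.set_printoptions(precision=4,suppress=True)
s=state(); print(s["t"],s["joint_positions"],s["eef_pos"],s["orientation"],s["finger_gap"],s["finger_force"],s["wrist_force"])
R0=R.from_rotvec(s["orientation"]); print(R0.as_matrix())
print("mid tool",R0.inv().apply([.5883-s["eef_pos"][0],-.2305-s["eef_pos"][1],.0195-s["eef_pos"][2]]), "up",R0.inv().apply([0,0,1]))
print(rows(s["eef_pos"]+[0,0,.15]), rows([.46,-.09,.17],tool(np.pi/2,np.deg2rad(0))))
E
```

```text
18.4 [-0.442   0.4356  1.8305 -0.3191  0.4693 -0.9724] [ 0.5971 -0.2351  0.028 ] [ 1.0387  2.5098 -0.2315] 0.055620354120008854 43.06126981973648 [-2.7427  2.554   5.8761]
[[-0.6369  0.706   0.3097]
 [ 0.6374  0.7082 -0.3035]
 [-0.4336  0.0041 -0.9011]]
mid tool [ 0.0123 -0.003   0.0036] up [-0.4336  0.0041 -0.9011]
(array([ -65. ,    0.6, -135.2]), array([0., 0., 0.])) (array([ 118.3,    6.5, -214.4]), array([0.1802, 0.4233, 0.7725]))
```

Grip is on the upper part only, about 9 mm off along the tool. I'll open, correct and regrip.

Scaled: 9 mm is 0.0113, 6 mm is 0.0075.

>>> apply_moves --pt "0 0 0 0 0 0 0" --pt "0 0 0 0 0 0 -0.6" --pt "0 0 0 0 0 0 -0.8" --pt "0 0 0 0 0 0 -0.8" --pt "0.0038 -0.0013 0.0013 0 0 0 -0.8" --pt "0.0075 -0.0025 0.0025 0 0 0 -0.8" --pt "0.0113 -0.0038 0.0044 0 0 0 -0.8" --pt "0.0113 -0.0038 0.0044 0 0 0 -0.8"

```text
t: 19.2
eef_pos: [0.5887, -0.232, 0.0189]
orientation: [1.04, 2.513, -0.231]
wrist_force: [-1.1, 0.6, -0.8]
finger_gap: 0.0767
finger_force: 0.0
```

```bash
python3 - <<'E'
from h import *
np.set_printoptions(precision=4,suppress=True)
s=state(); print(s["t"],s["joint_positions"],s["eef_pos"],s["orientation"],s["finger_gap"],s["finger_force"],s["wrist_force"])
c=wrist(); P=pts(c); m=wedge(P,(.588,-.231),(.034,.05),.045);q=P[m];print(m.sum(),q[:,:2].mean(0),cv2.minEnclosingCircle(q[:,:2].astype(np.float32)),np.median(q[:,2]))
R0=R.from_rotvec(s["orientation"]);print("mid tool",R0.inv().apply([.5883-s["eef_pos"][0],-.2305-s["eef_pos"][1],.0195-s["eef_pos"][2]]))
E
```

```text
19.2 [-0.4435  0.4398  1.851  -0.3316  0.449  -0.9591] [ 0.5887 -0.232   0.0189] [ 1.0402  2.5131 -0.2314] 0.07667476607661176 0.0 [-1.1455  0.5706 -0.8197]
11140 [ 0.5847 -0.2239] ((0.5815646052360535, -0.2246963381767273), 0.042260028421878815) 0.037947372451920806
mid tool [ 0.0009  0.0008 -0.0011]
```

>>> apply_moves --pt "0 0 0 0 0 0 -0.4" --pt "0 0 0 0 0 0 0" --pt "0 0 0 0 0 0 0.5" --pt "0 0 0 0 0 0 1" --pt "0 0 0 0 0 0 1" --pt "0 0 0 0 0 0 1" --pt "0 0 0 0 0 0 1" --pt "0 0 0 0 0 0 1"

```text
t: 20.05
eef_pos: [0.5904, -0.2325, 0.0206]
orientation: [1.039, 2.51, -0.231]
wrist_force: [-0.3, 2.8, 5.6]
finger_gap: 0.0558
finger_force: 43.1
```

```bash
python3 - <<'E'
from h import *
np.set_printoptions(precision=4,suppress=True)
s=state(); print(s["t"],s["eef_pos"],s["orientation"],s["finger_gap"],s["finger_force"],s["wrist_force"])
R0=R.from_rotvec(s["orientation"]); m=R0.inv().apply([.5883-s["eef_pos"][0],-.2305-s["eef_pos"][1],.0195-s["eef_pos"][2]]);u=R0.inv().apply([0,0,1])
print("mid tool",m, "up",u)
print(rows(s["eef_pos"]+[0,0,.15]), rows([.47,-.10,.19],tool(np.pi/2,0)))
E
```

```text
20.05 [ 0.5904 -0.2325  0.0206] [ 1.0388  2.5099 -0.2312] 0.05582442143807535 43.107022661715746 [-0.3025  2.8196  5.5802]
mid tool [ 0.0031 -0.     -0.0003] up [-0.4334  0.0042 -0.9012]
(array([ -65. ,    0.6, -135.2]), array([0., 0., 0.])) (array([  87.7,    9.6, -230.2]), array([0.1802, 0.423 , 0.7725]))
```

Scaled: -225 mm is -0.2813, -210 mm is -0.2625, 0.23 rad is 0.1464.

>>> apply_moves --pt "-0.0188 0 -0.04 0 0 0 1" --pt "-0.0438 0 -0.09 0 0 0 1" --pt "-0.0688 0 -0.1438 0 0 0 1" --pt "-0.0625 0.0013 -0.1813 0.0191 0.0382 0.07 1" --pt "-0.025 0.0038 -0.2125 0.0382 0.0828 0.1464 1" --pt "0.0188 0.0063 -0.2375 0.0573 0.1273 0.2292 1" --pt "0.0625 0.0088 -0.2625 0.0764 0.1783 0.3183 1" --pt "0.1 0.0113 -0.2813 0.0955 0.2228 0.4011 1"

```text
t: 20.85
eef_pos: [0.4739, -0.1051, 0.1878]
orientation: [2.0, 2.326, -0.055]
wrist_force: [0.4, -0.3, -2.2]
finger_gap: 0.0557
finger_force: 43.4
```

```bash
python3 - <<'E'
from h import *
np.set_printoptions(precision=4,suppress=True)
s=state(); print(s["t"],s["joint_positions"],s["eef_pos"],s["orientation"],s["finger_gap"])
u=np.array([-.4334,.0042,-.9012]); th=np.arctan2(.4334,.9012); print(np.rad2deg(th))
M=tool(np.pi/2,np.pi/2-th); print("lid dir",M@u)
print(rows([.43,.08,.11],M))
E
```

```text
20.85 [-0.3595  0.0395  1.8492 -0.0631  1.1963 -0.4885] [ 0.4739 -0.1051  0.1878] [ 1.9997  2.3257 -0.0545] 0.05568540629554246
25.683568348316868
lid dir [ 0.0042 -1.     -0.    ]
(array([195.1, -17.1,  62.2]), array([-0.0606,  1.1977,  0.1506]))
```

Scaled: 190 mm is 0.2375, 170 mm is 0.2125, 0.13 rad is 0.0828.

>>> apply_moves --pt "0.025 -0.0025 0.0063 -0.0038 0.0828 0.0102 1" --pt "0.0563 -0.005 0.015 -0.0083 0.1655 0.021 1" --pt "0.0875 -0.0075 0.025 -0.0127 0.2483 0.0318 1" --pt "0.1188 -0.01 0.035 -0.0166 0.331 0.042 1" --pt "0.15 -0.0125 0.045 -0.021 0.4138 0.0528 1" --pt "0.1813 -0.015 0.055 -0.0255 0.5029 0.0637 1" --pt "0.2125 -0.0175 0.065 -0.0299 0.5857 0.0738 1" --pt "0.2375 -0.02 0.075 -0.0344 0.6748 0.0847 1"

```text
t: 21.65
eef_pos: [0.4328, 0.0736, 0.112]
orientation: [-1.605, -1.649, -0.878]
wrist_force: [-1.3, -0.5, -1.8]
finger_gap: 0.0552
finger_force: 43.5
```

```bash
python3 - <<'E'
from h import *
np.set_printoptions(precision=4,suppress=True)
s=state(); print(s["t"],s["joint_positions"],s["eef_pos"],s["orientation"],s["finger_gap"])
M=tool(np.pi/2,np.arctan2(.9012,.4334)); print("mid off",M@[.0031,0,-.0003])
for z in (.06,.034): print(rows([.43,.095,z],M))
E
```

```text
21.65 [-0.5778  0.4018  1.9586  0.77    1.5032 -0.9605] [0.4328 0.0736 0.112 ] [-1.6054 -1.6485 -0.8782] 0.055217825554700735
mid off [0.     0.0011 0.0029]
(array([-31.5,  -3.2,  46.6]), array([-0.0084,  0.1368,  0.0224]))
(array([-53.2,  -3.6,  60.9]), array([-0.0084,  0.1368,  0.0224]))
```

Scaled: 61 mm is 0.0763, 46.6 mm is 0.0583, 0.137 rad is 0.0872.

>>> apply_moves --pt "-0.01 -0.0013 0.015 -0.0025 0.0446 0.007 1" --pt "-0.02 -0.0025 0.03 -0.0051 0.0872 0.014 1" --pt "-0.03 -0.0038 0.045 -0.0051 0.0872 0.014 1" --pt "-0.0394 -0.0038 0.0583 -0.0051 0.0872 0.014 1" --pt "-0.05 -0.0038 0.065 -0.0051 0.0872 0.014 1" --pt "-0.0588 -0.0044 0.0713 -0.0051 0.0872 0.014 1" --pt "-0.065 -0.0044 0.075 -0.0051 0.0872 0.014 1" --pt "-0.0663 -0.0044 0.0763 -0.0051 0.0872 0.014 1"

```text
t: 22.45
eef_pos: [0.4307, 0.0941, 0.0341]
orientation: [-1.533, -1.536, -0.959]
wrist_force: [-0.6, -0.6, -1.3]
finger_gap: 0.0558
finger_force: 43.5
```

```bash
python3 - <<'E'
from h import *
np.set_printoptions(precision=4,suppress=True)
s=state(); print(s["t"],s["joint_positions"],s["eef_pos"],s["orientation"],s["wrist_force"])
M=tool(np.pi/2,np.arctan2(.9012,.4334))
for z in (.028,.0245): print(rows(s["eef_pos"]*[1,1,0]+[0,0,z],M))
E
```

```text
22.45 [-0.5815  0.6579  1.9337  0.8566  1.4561 -1.1168] [0.4307 0.0941 0.0341] [-1.5328 -1.5362 -0.9594] [-0.6275 -0.6233 -1.2786]
(array([-5.5, -0. ,  2.7]), array([-0.0012,  0.0048,  0.0015]))
(array([-8.7, -0. ,  4.2]), array([-0.0012,  0.0048,  0.0015]))
```

Scaled: -8.7 mm is -0.0109, -5.5 mm is -0.0069, 0.005 rad is 0.0032.

>>> apply_moves --pt "-0.0025 0 0.0013 -0.0006 0.0032 0.0006 1" --pt "-0.005 0 0.0025 -0.0006 0.0032 0.0006 1" --pt "-0.0069 0 0.0034 -0.0006 0.0032 0.0006 1" --pt "-0.0081 0 0.004 -0.0006 0.0032 0.0006 1" --pt "-0.0091 0 0.0044 -0.0006 0.0032 0.0006 1" --pt "-0.01 0 0.0049 -0.0006 0.0032 0.0006 1" --pt "-0.0109 0 0.0053 -0.0006 0.0032 0.0006 1" --pt "-0.0109 0 0.0053 -0.0006 0.0032 0.0006 1"

```text
t: 23.25
eef_pos: [0.4305, 0.0942, 0.0269]
orientation: [-1.526, -1.529, -0.966]
wrist_force: [-3.4, -4.9, 10.6]
finger_gap: 0.0554
finger_force: 44.5
```

Contact. Now I release and back off along the tool.

>>> apply_moves --pt "0 0 0 0 0 0 0.3" --pt "0 0 0 0 0 0 -0.3" --pt "0 0 0 0 0 0 -0.7" --pt "0 0 0 0 0 0 -0.8" --pt "0 0 0 0 0 0 -0.8" --pt "0.0025 0 -0.015 0 0 0 -0.8" --pt "0.0063 0 -0.0438 0 0 0 -0.9" --pt "0.025 0 -0.075 0 0 0 -1"

```text
t: 24.05
eef_pos: [0.4297, 0.0481, 0.0686]
orientation: [-1.53, -1.528, -0.961]
wrist_force: [1.1, -0.5, -0.2]
finger_gap: 0.0856
finger_force: 0.0
```

```bash
python3 - <<'E'
from h import *
np.set_printoptions(precision=4,suppress=True)
s=state(); print(s["t"],s["joint_positions"],s["eef_pos"],s["orientation"],s["wrist_force"])
for n in ("top","scene"):
    c=camera(n);P=pts(c); m=wedge(P,(.4305,.095),(.012,.065),.04); q=P[m];print(n,m.sum(),cv2.minAreaRect(q[:,:2].astype(np.float32)),np.sort(q[:,2])[-5:])
print(rows([.4305,.0955,.15],tool(np.pi)))
E
```

```text
24.05 [-0.6637  0.601   1.9038  0.789   1.5548 -1.0809] [0.4297 0.0481 0.0686] [-1.5304 -1.5283 -0.9611] [ 1.1009 -0.5141 -0.2324]
top 475 ((0.42931172251701355, 0.09554100036621094), (0.03855004534125328, 0.05604315176606178), 89.59168243408203) [0.0599 0.0605 0.0605 0.061  0.0621]
scene 349 ((0.42964690923690796, 0.09314965456724167), (0.05832108110189438, 0.0428931824862957), 0.5696820616722107) [0.0585 0.0586 0.0589 0.059  0.059 ]
(array([93.2, -2.1, 10.3]), array([ 0.8756, -0.8659, -1.3885]))
```

Scaled: 93 mm is 0.1163, 70 mm is 0.0875, -0.82 rad is -0.522.

>>> apply_moves --pt "0.0375 0 -0.025 0.0191 -0.0191 -0.0318 -1" --pt "0.0875 -0.0013 -0.0125 0.0637 -0.0637 -0.1019 -1" --pt "0.1163 -0.0025 0.0125 0.1082 -0.1082 -0.1719 -1" --pt "0.1163 -0.0025 0.0125 0.1528 -0.1528 -0.2419 -1" --pt "0.1163 -0.0025 0.0125 0.1974 -0.1974 -0.3119 -1" --pt "0.1163 -0.0025 0.0125 0.2419 -0.2419 -0.382 -1" --pt "0.1163 -0.0025 0.0125 0.2865 -0.2801 -0.452 -1" --pt "0.1163 -0.0025 0.0125 0.3247 -0.3247 -0.522 -1"

```text
t: 24.95
eef_pos: [0.4286, 0.0979, 0.1481]
orientation: [-0.782, -2.633, -0.502]
wrist_force: [0.2, 0.3, -1.1]
finger_gap: 0.0853
finger_force: 0.0
```

```bash
python3 - <<'E'
from h import *
np.set_printoptions(precision=4,suppress=True)
s=state(); print(s["t"],s["joint_positions"],s["eef_pos"],s["orientation"])
for z in (.15,.07): print(rows([.4305,.0945,z],tool(np.pi)))
E
```

```text
24.95 [-0.2374  0.1999  1.8483  0.371   1.4508 -1.3429] [0.4286 0.0979 0.1481] [-0.782  -2.6329 -0.502 ]
(array([-2.2, -1.2, -3.6]), array([ 0.3628, -0.3562, -0.5651]))
(array([-35.8, -19.8,  66.6]), array([ 0.3628, -0.3562, -0.5651]))
```

Scaled: 66 mm is 0.0825, 50 mm is 0.0625, -0.07 rad is -0.0446.

>>> apply_moves --pt "-0.0025 -0.0013 -0.005 0.0446 -0.0446 -0.07 -1" --pt "-0.0025 -0.0013 -0.005 0.0891 -0.0891 -0.1401 -1" --pt "-0.0025 -0.0013 -0.005 0.1337 -0.1337 -0.2101 -1" --pt "-0.0025 -0.0013 -0.005 0.1846 -0.1783 -0.2865 -1" --pt "-0.0075 -0.0038 0.0063 0.2311 -0.2266 -0.3597 -1" --pt "-0.02 -0.0113 0.0313 0.2311 -0.2266 -0.3597 -1" --pt "-0.035 -0.0188 0.0625 0.2311 -0.2266 -0.3597 -1" --pt "-0.045 -0.025 0.0825 0.2311 -0.2266 -0.3597 -1"

```text
t: 25.75
eef_pos: [0.4283, 0.0947, 0.0687]
orientation: [-0.006, -3.136, -0.004]
wrist_force: [-0.1, 0.0, -0.1]
finger_gap: 0.0854
finger_force: 0.0
```

```bash
python3 - <<'E'
from h import *
np.set_printoptions(precision=4,suppress=True)
s=state(); print(s["t"],s["joint_positions"],s["eef_pos"],s["orientation"])
c=wrist();P=pts(c); m=wedge(P,(.4305,.0945),(.045,.07),.04); q=P[m];print(m.sum(),q.mean(0),cv2.minAreaRect(q[:,:2].astype(np.float32)))
print(rows([.4305,.0945,.028],tool(np.pi)))
E
```

```text
25.75 [ 0.0179  0.1571  2.01    0.0031  0.9803 -1.5511] [0.4283 0.0947 0.0687] [-0.0056 -3.1356 -0.0039]
6589 [0.4238 0.0941 0.0527] ((0.4278031885623932, 0.09420828521251678), (0.04582049697637558, 0.038542959839105606), 0.23243139684200287)
(array([-4.9,  0.1, 38.1]), array([ 0.0023, -0.0113, -0.0041]))
```

```bash
python3 - <<'E'
from h import *
np.set_printoptions(precision=4,suppress=True)
s=state(); print(s["t"],s["eef_pos"],s["orientation"],s["joint_velocities"])
print(rows([.4305,.0945,.028],tool(np.pi)))
E
```

```text
25.8 [0.4261 0.0943 0.0662] [-0.0065 -3.1303 -0.0036] [-0.0024 -0.0332 -0.0031  0.0008  0.1033  0.0036]
(array([-4.9,  0.1, 38.1]), array([ 0.0023, -0.0113, -0.0041]))
```

Scaled: 41 mm is 0.0513, 38 mm is 0.0475.

>>> apply_moves --pt "0 0 0.0125 0 0 0 -1" --pt "-0.0013 0 0.0313 0 0 0 -1" --pt "-0.0013 0 0.0475 0 0 0 -1" --pt "-0.0013 0 0.0513 0 0 0 -1" --pt "-0.0013 0 0.0513 0 0 0 -1" --pt "-0.0013 0 0.0513 0 0 0 -1" --pt "-0.0013 0 0.0513 0 0 0 -1" --pt "-0.0013 0 0.0513 0 0 0 -1" --grip_force 35

```text
t: 26.6
eef_pos: [0.4317, 0.0944, 0.0302]
orientation: [-0.007, -3.14, -0.004]
wrist_force: [-0.9, 0.0, -0.5]
finger_gap: 0.0852
finger_force: 0.0
```

>>> apply_moves --pt "0 0 0 0 0 0 -0.5" --pt "0 0 0 0 0 0 0" --pt "0 0 0 0 0 0 0.5" --pt "0 0 0 0 0 0 1" --pt "0 0 0 0 0 0 1" --pt "0 0 0 0 0 0 1" --pt "0 0 0 0 0 0 1" --pt "0 0 0 0 0 0 1"

```text
t: 27.4
eef_pos: [0.4311, 0.0944, 0.0296]
orientation: [-0.007, -3.139, -0.004]
wrist_force: [-1.0, -1.1, 2.5]
finger_gap: 0.0385
finger_force: 37.6
```

```bash
python3 - <<'E'
from h import *
np.set_printoptions(precision=4,suppress=True)
s=state(); print(s["t"],s["eef_pos"],s["orientation"],s["finger_gap"],s["finger_force"],s["wrist_force"])
print(rows([.50,.02,.22],tool(np.pi/2+.138)))
E
```

```text
27.4 [0.4311 0.0944 0.0296] [-0.0073 -3.1385 -0.0039] 0.038466470195279885 37.57327079772949 [-0.9616 -1.0886  2.4516]
(array([ -68.7,  -73.6, -190.8]), array([-0.0001, -0.0043,  1.4281]))
```

Scaled: -190 mm is -0.2375, -185 mm is -0.2313, 0.88 rad is 0.5602.

>>> apply_moves --pt "0 0 -0.0438 0 0 0 1" --pt "0 0 -0.0938 0 0 0.0318 1" --pt "-0.0063 -0.0063 -0.15 0 0 0.1146 1" --pt "-0.0188 -0.0188 -0.2 0 0 0.2037 1" --pt "-0.035 -0.0375 -0.2313 0 0 0.2928 1" --pt "-0.05 -0.0563 -0.2375 0 0 0.382 1" --pt "-0.0688 -0.075 -0.2375 0 0 0.4711 1" --pt "-0.085 -0.0913 -0.2375 0 0 0.5602 1"

```text
t: 28.2
eef_pos: [0.4998, 0.02, 0.219]
orientation: [-1.352, -2.832, -0.002]
wrist_force: [0.1, -0.0, -0.6]
finger_gap: 0.0386
finger_force: 37.2
```

```bash
python3 - <<'E'
from h import *
np.set_printoptions(precision=4,suppress=True)
s=state(); print(s["t"],s["eef_pos"],s["orientation"],s["finger_gap"],s["joint_positions"])
for z in (.22,.16): print(rows([.5821,-.005,z],tool(np.pi/2+.138)))
E
```

```text
28.2 [0.4998 0.02   0.219 ] [-1.3519 -2.832  -0.0023] 0.038613835776663594 [-0.1347  0.0697  1.7463  0.0025  1.3285 -0.8154]
(array([-71.2,  48.2,  -1.2]), array([-0.0012, -0.0036,  0.5421]))
(array([-71.4,  48.2,  58.8]), array([-0.0012, -0.0036,  0.5421]))
```

Scaled: -71.4 mm is -0.0893, 48.2 mm is 0.0603, -0.002 rad is -0.0013.

>>> apply_moves --pt "-0.0125 0.0088 -0.0013 0 -0.0006 0.0828 1" --pt "-0.0313 0.0213 -0.0013 0 -0.0013 0.1655 1" --pt "-0.0525 0.035 -0.0013 -0.0006 -0.0019 0.2483 1" --pt "-0.0725 0.0488 -0.0013 -0.0006 -0.0025 0.345 1" --pt "-0.0888 0.06 -0.0013 -0.0006 -0.0025 0.345 1" --pt "-0.0888 0.06 0.0188 -0.0006 -0.0025 0.345 1" --pt "-0.0893 0.0603 0.0438 -0.0006 -0.0025 0.345 1" --pt "-0.0893 0.0603 0.0688 -0.0006 -0.0025 0.345 1"

```text
t: 29.0
eef_pos: [0.5816, -0.0039, 0.1624]
orientation: [-2.056, -2.375, 0.001]
wrist_force: [0.0, 0.4, -1.3]
finger_gap: 0.0389
finger_force: 37.2
```

Scaled: 18 mm is 0.0225, 16 mm is 0.02.

>>> apply_moves --pt "0 0 0.005 0 0 0 1" --pt "0 0 0.01 0 0 0 1" --pt "0 0 0.0138 0 0 0 1" --pt "0 0 0.0175 0 0 0 1" --pt "0 0 0.02 0 0 0 1" --pt "0 0 0.0225 0 0 0 1" --pt "0 0 0.0225 0 0 0 1" --pt "0 0 0.0225 0 0 0 1"

```text
t: 29.8
eef_pos: [0.5817, -0.004, 0.146]
orientation: [2.056, 2.375, -0.001]
wrist_force: [0.1, 0.0, -0.5]
finger_gap: 0.0383
finger_force: 37.2
```

```bash
python3 - <<'E'
from h import *
np.set_printoptions(precision=4,suppress=True)
s=state(); print(s["t"],s["eef_pos"],s["orientation"],s["wrist_force"])
print(rows([.5821,-.005,.135],tool(np.pi/2+.138)))
c=camera("scene"); i=c["img"][200:320,260:420]; cv2.imwrite("pics/s5.png",cv2.resize(i[:,:,::-1],None,fx=4.5,fy=4.5,interpolation=cv2.INTER_CUBIC))
E
```

```text
29.8 [ 0.5817 -0.004   0.146 ] [ 2.0557  2.3754 -0.0011] [ 0.051   0.0102 -0.4515]
(array([-1. ,  0.2, 11. ]), array([-0.0004,  0.0006,  0.006 ]))
```

View pics/s5.png

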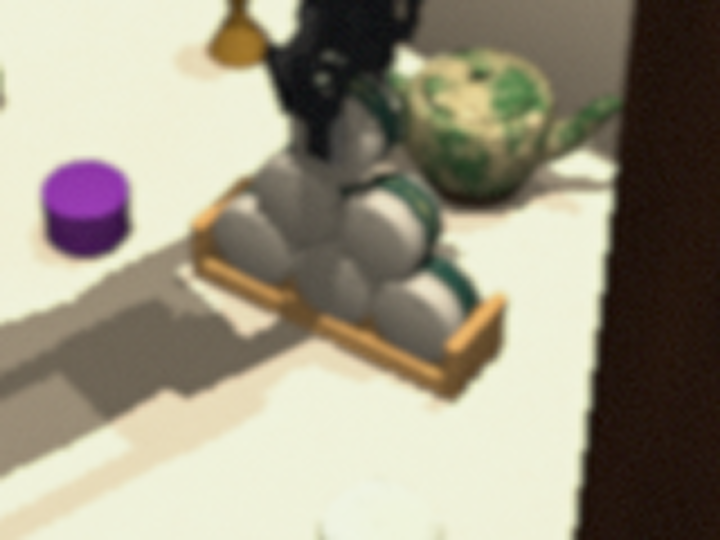

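The top tin is centred over the gap (crop px (350,140)) and about 10 mm up. I lower it slowly.

Scaled: 9 mm is 0.0113, 8 mm is 0.01, 0.006 rad is 0.0038.

>>> apply_moves --pt "-0.0006 0 0.0025 0 0 0.0019 1" --pt "-0.0013 0 0.005 0 0 0.0038 1" --pt "-0.0013 0 0.0069 0 0 0.0038 1" --pt "-0.0013 0 0.0088 0 0 0.0038 1" --pt "-0.0013 0 0.01 0 0 0.0038 1" --pt "-0.0013 0 0.0113 0 0 0.0038 1" --pt "-0.0013 0 0.0113 0 0 0.0038 1" --pt "-0.0013 0 0.0113 0 0 0.0038 1"

```text
t: 30.65
eef_pos: [0.5818, -0.005, 0.1368]
orientation: [-2.063, -2.369, 0.001]
wrist_force: [0.3, -0.3, -1.5]
finger_gap: 0.0383
finger_force: 37.2
```

Scaled: 2.2 mm is 0.0028, 1.8 mm is 0.0023.

>>> apply_moves --pt "0 0 0.0006 0 0 0 1" --pt "0 0 0.0013 0 0 0 1" --pt "0 0 0.0018 0 0 0 1" --pt "0 0 0.0023 0 0 0 1" --pt "0 0 0.0028 0 0 0 1" --pt "0 0 0.0028 0 0 0 1" --pt "0 0 0.0028 0 0 0 1" --pt "0 0 0.0028 0 0 0 1"

```text
t: 31.45
eef_pos: [0.5822, -0.0051, 0.1355]
orientation: [2.062, 2.369, -0.001]
wrist_force: [-1.6, 0.2, 4.6]
finger_gap: 0.0386
finger_force: 38.0
```

Scaled: -80 mm is -0.1, -35 mm is -0.0438.

>>> apply_moves --pt "0 0 0 0 0 0 0.6" --pt "0 0 0 0 0 0 0.3" --pt "0 0 0 0 0 0 -0.2" --pt "0 0 0 0 0 0 -0.5" --pt "0 0 0 0 0 0 -0.7" --pt "0 0 -0.01 0 0 0 -0.7" --pt "0 0 -0.0438 0 0 0 -0.7" --pt "0 0 -0.1 0 0 0 -0.7"

```text
t: 32.25
eef_pos: [0.5791, -0.0045, 0.2119]
orientation: [-2.058, -2.364, 0.008]
wrist_force: [0.8, 0.5, -0.4]
finger_gap: 0.0727
finger_force: 0.0
```

```bash
python3 - <<'E'
from h import *
np.set_printoptions(precision=4,suppress=True)
s=state(); print(s["t"],s["eef_pos"],s["wrist_force"],s["finger_gap"])
c=tray(); P=pts(c); m=wedge(P,(.582,-.0045),(.13,.18),.035);q=P[m];print(len(q),q.mean(0),q[:,2].max(),cv2.minAreaRect(q[:,:2].astype(np.float32)))
i=c["img"][200:320,260:420]; cv2.imwrite("pics/s6.png",cv2.resize(i[:,:,::-1],None,fx=4.5,fy=4.5,interpolation=cv2.INTER_CUBIC))
E
```

```text
32.25 [ 0.5791 -0.0045  0.2119] [ 0.7826  0.5213 -0.4198] 0.07270595952191995
top
   [0.5732 0.0684 0.0531] 0.65
   [0.563  0.0232 0.1124] 0.52
   [ 0.5894 -0.0757  0.0561] 0.49
   [0.5714 0.0163 0.147 ] 0.45
0.024 138 [0.5718 0.0273 0.1093] 0.1213 ((0.5785728693008423, 0.020080944523215294), (0.03925033286213875, 0.04072236642241478), 5.123300075531006)
-0.033 63 [ 0.5751 -0.0513  0.103 ] 0.1138 ((0.5755043625831604, -0.05316377803683281), (0.013182385824620724, 0.026176944375038147), 44.983638763427734)
scene
   [ 0.5703 -0.0422  0.0958] 0.93
   [ 0.5757 -0.0693  0.0512] 0.75
   [0.5635 0.0258 0.0896] 0.65
   [0.5592 0.0484 0.0438] 0.56
   [ 0.5635 -0.0078  0.0396] 0.51
0.024 157 [0.5633 0.0192 0.1025] 0.1242 ((0.5729818940162659, 0.02038673497736454), (0.02916685864329338, 0.04887530952692032), 4.820525646209717)
-0.033 318 [ 0.5793 -0.04    0.105 ] 0.1247 ((0.5859010219573975, -0.036149319261312485), (0.04307027533650398, 0.052509207278490067), 6.918089866638184)
366 [ 0.5752 -0.013   0.1502] 0.1658258638033585 ((0.5800983309745789, -0.0061608124524354935), (0.042645975947380066, 0.055983081459999084), 7.697269916534424)
```

View pics/s6.png

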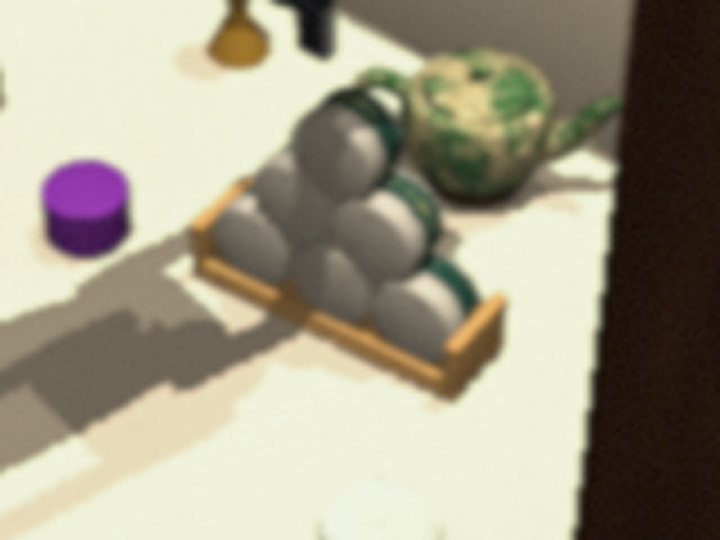

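The pyramid is complete: the crown tin is at crop px (345,145), lid to the front, at the right height, and the gripper is clear.

```bash
python3 -c "
from cell import *
print(close_job())"
```

```text
the job is handed in; nothing more can be done
None
```

Both tins are in the tray with their lids to the front: one in the right-hand saddle and the other crowning the pyramid. I handed the job in at about 32 s, and no verdict came back; the last picture showed the pile undisturbed and the gripper clear.

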